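# Hang the objective tray on its cleat and lock it

### The job

Lift the objective tray by its black handle bar, tip it front-up by about 20 degrees so that the angled strip on its back goes down behind the cleat in the middle of the grey panel, then bring it level and lower it fully home so it hangs there by itself. Then push the orange keeper along the panel, over the strip, as far as it goes, to lock the tray in. Do not disturb the other things on the bench.

Things in the scene. Friction and masses are not known exactly. Their poses are not given: they have to be found in the camera images.
- tray_handle (a point): Centre of the black handle bar over a loose white tray (about 0.5 kg, three steel lens barrels fixed in it). Bar: 12 mm thick (tray x), 20 high, 134 long (tray y), centre 122 mm above the tray's underside, clear all round for grasping from above. Tray: 90 deep (x = +-45), 150 wide, back wall 92 high, barrels to 65. Axes: +x to its back (strip side), z up. Starts standing on the bench.
- tray_lip (a point): Middle of the lower edge of the angled aluminium strip behind the tray's back; tray axes; 78 mm behind (+x) and 65 below the bar's centre. The strip is 5 mm thick, 120 wide, rises 33 mm from this edge while leaning 19 mm forward (30 degrees off upright), and is joined at its top by a flat web to the back wall, whose rear face is 33 mm ahead of this edge: a hook open downward.
- tray_foot (a point): Middle of the rear face of the black rubber foot low on the tray's back (14 mm high, 100 wide, 14 mm above the underside); tray axes; 87 mm behind the bar. It rests against the panel's face when the tray hangs level.
- panel: Fixed upright grey panel, 300 mm long (its y), 169 high, 16 thick. Origin: centre of its underside, on the bench; z up, -x points out of its front, so the front face is at x = -8 mm. An aluminium cleat 200 mm long, centred on y = 0, runs along the front. Tray fully home: level, its x axis along the panel's +x, tray_lip at x = -17, z = 118 mm here, y within 15 mm of 0; underside 61 mm up.
- cleat_mouth (a point): Centre of the mouth of the slot behind the cleat, 136 mm above the bench; panel axes. The cleat is a 5 mm slat leaning outward 30 degrees off upright; the slot between it and the panel's face is 23 mm wide (x) here and narrows to 12 mm at its flat seat, 19 mm lower. The slat's front top corner is 16 mm ahead (-x) of this point.
- keeper_post (a point): Centre of the free part of the orange keeper's post, 192 mm above the bench; panel axes. Post: 16 mm (x) by 14 (y), from 170 to 206 mm above the bench; below it a block 30 mm long (y), 158 to 170 mm up. It slides on the panel's face from the +y end towards -y, about 5 mm above the hung tray's strip; when open the block is over 10 mm clear of a centred strip's end.
- keeper (a joint): Travel of the keeper in m: 0 fully open, 0.055 fully closed (stop), moving towards the panel's -y; about 2 N of friction, stays where left.
- slide_box: Bystander, leave alone: grey flat slide case, with a black band, 100 x 160 x 34 mm. Origin at its underside's centre.
- joystick: Bystander, leave alone: white joystick console, black stick, 120 x 100 x 91 mm. Origin at its underside's centre.
- post: Bystander, leave alone: optical post on a round foot, 56 across, height 115 mm. Origin at its underside's centre.
- jar: Bystander, leave alone: amber jar with a white lid, 56 across, height 75 mm. Origin at its underside's centre.
- driver: Bystander, leave alone: screwdriver lying flat.
- filter_case: Bystander, leave alone: black flat case, 70 x 100 x 28 mm. Origin at its underside's centre.

How it is judged:
By the outcome, as a careful person would: the job done as asked, in the order asked, and still so for the second after the job is handed in, with the robot touching nothing.
It also fails if it takes over 54 s, if anything falls off the work surface, if the arm or the gripper's body presses on something with over 40 N, if the wrist force passes 120 N, or if a joint passes its speed limit or range.

### The arm

A 7-joint arm with a two-finger parallel gripper is mounted at the origin on the work surface. World frame = base frame: x ahead of the robot, y to its left, z up, the work surface at z = 0. Lengths are in m, angles in degrees, forces in N, time in s.
With the tool pointing down it reaches from about 0.425 to 0.875 m from the base axis. Payload 4.7 kg.
Tool frame: the origin (TCP) lies at the very end of the fingers, on their centre line; the grasp point (between the pads) lies 19 mm behind it (pinch_z is the distance from the TCP to the grasp point, in m); z points along the fingers, y is the direction in which the jaws open and shut (so a half turn about z gives the same grasp; the last joint's range is limited). The gripper opens to 87 mm and grips with 3 to 60 N. Pads are 19 mm wide; open, the fingers measure 117 mm over their backs; the gripper's body (75 mm by 190 mm) begins 51 mm behind the grasp point.
Start: joints at [69.334, 18.392, -4.016, 83.108, 1.295, 78.541, -3.26], TCP at [0.238, -0.605, 0.223] pointing down, gripper open.
Joint ranges: [-163.93, 163.93], [-17.29, 119.83], [-79.2, 71.16], [3.27, 140.29], [-89.18, 269.18], [5.43, 117.66], [-154.24, 154.24]. Speed limits (degrees/s): [147.25, 147.25, 180, 180, 180, 180, 180].

### API

Orientations are given as [roll, pitch, yaw] about the fixed x, y, z axes, in that order (R = Rz(yaw) Ry(pitch) Rx(roll)).
In Python, from cell import get_obs, read_camera, camera_params, sign_off, pinch_z gives the robot as it stands.
- The arm moves only by the shell command python3 -m handwheel 'ROWS' [FORCE]. ROWS is JSON, a list of rows, each a list of 5 numbers: the finger opening in m, from 0 to 0.087, then the shift along the tool's x, y, z in m, then the turn about the tool's z in rad. In form: [[jaw, tx, ty, tz, twist], ...]. A call has 1 to 20 rows; each row is the pose to reach, as a shift and turn from the pose commanded when the call began, along the tool's axes at that moment; what a row does not reach only later rows make up. A row lasts 1/10 s, in which the tool goes at most 50 mm and 8.59 degrees, less where a joint would pass 70% of its speed; a pose out of reach is approached as far as the arm can. A call with a gripper value outside its range is refused whole. The fingers move at their own pace and stop on an object; FORCE is the grip in N (left out, the last holds). Time passes only in rows, so rows that repeat a pose let the fingers close. It gives the time, the measured TCP pose, the force and the opening at its end, in the units of the state.
- get_obs(): the state, without advancing time (a new reading comes with each control period).
- read_camera(name): name is "side" or "top" or "wrist"; returns the picture (384x512x3 uint8, blue, green, red); there is no depth.
- camera_params(name): a dict with "camera_matrix" (3x3 intrinsics, pixels), "k1" (the pictures are not rectified: a ray, as slopes to the right and down, at radius r is drawn at 1 + k1 r^2 times it, then the intrinsics apply), "R" (3x3) and "t" (3): a world point X has camera coordinates R X + t. Camera axes: x right, y down, z forward; pixel columns grow to the right and rows downward; lengths in m; the calibration is good to about 2 mm. A picture is of the moment at which its call begins: read the wrist's pose just before it. camera_params takes no time and is no camera call; for the wrist camera it gives the pose at the moment of the call.
- sign_off(): hands the job in, once; it reports no verdict.
The state is a dict: "time_s": time; "qpos": joint angles; "joint_velocities": joint speeds; "effort": joint torques, N m; "tool_pos": TCP position; "tool_rot": TCP orientation; "force": force on the tool from outside, world axes, zero at the start; "wrist_torque": the same for the moment, N m; "grip_width": finger opening in m.
Only numpy, scipy, OpenCV 4.12 (cv2) and the standard library are available. Lean on these libraries where they do the work, as an engineer would, in place of code of your own. Each camera call takes 0.05 s, during which the arm holds its last target.

## Working session

There is one attempt and no reset: what is moved stays moved. The work goes in short steps, Python scripts to look and compute and a shell command to move; the robot and the scene stay as the last step left them, time stands still between calls to the robot, and variables do not carry over. Pictures are saved under pics/ and viewed, and the job is handed in when it is done.

```bash
ls; mkdir -p pics; python3 - <<'E'
from cell import *
import cv2
print(get_obs(), pinch_z)
for n in ("side","top","wrist"):
    p=camera_params(n); print(n,p)
    cv2.imwrite(f"pics/{n}0.png",read_camera(n))
E
```

```text
pics
{'time_s': 0.0, 'qpos': array([69.33405108, 18.43949822, -4.01513472, 83.17493486,  1.29675294,
       78.53959297, -3.25755458]), 'joint_velocities': array([ 0.10970886,  0.04010547, -0.05506745, -0.04101285,  0.12511682,
        0.10100572,  0.17376512]), 'effort': array([ 5.74469232e-04, -4.91284740e+01, -4.03621383e-01, -3.12527883e+01,
       -6.39656698e-02,  4.37753170e-02,  1.75606178e-04]), 'tool_pos': array([ 0.2376878 , -0.60439567,  0.2214562 ]), 'tool_rot': array([-1.79891311e+02,  7.52629506e-03,  2.14781253e+01]), 'force': array([ 0.86075079, -0.23746797,  0.41388155]), 'wrist_torque': array([-0.03244785,  0.01252309,  0.0065513 ]), 'grip_width': 0.08726471358888935} 0.0187
side {'camera_matrix': array([[489.89897702,   0.        , 246.15692774],
       [  0.        , 489.89897702, 193.49892105],
       [  0.        ,   0.        ,   1.        ]]), 'k1': -0.13973669102909897, 'R': array([[-0.9582212 , -0.28534178, -0.01980412],
       [-0.15907073,  0.58916628, -0.79219922],
       [ 0.23771546, -0.75595183, -0.60994114]]), 't': array([0.47649967, 0.25266915, 1.27395606])}
top {'camera_matrix': array([[444.33471718,   0.        , 248.71815712],
       [  0.        , 444.33471718, 194.9195035 ],
       [  0.        ,   0.        ,   1.        ]]), 'k1': 0.045986292734812154, 'R': array([[ 0.00637298, -0.99990432,  0.01227767],
       [-0.98145554, -0.00860675, -0.19149657],
       [ 0.19158392, -0.01082959, -0.98141649]]), 't': array([-0.09850906,  0.53594057,  1.33863239])}
wrist {'camera_matrix': array([[298.85097697,   0.        , 253.99519204],
       [  0.        , 298.85097697, 196.35831114],
       [  0.        ,   0.        ,   1.        ]]), 'k1': -0.05724487414191932, 'R': array([[ 0.36575503, -0.93071019, -0.00134035],
       [-0.9017852 , -0.35474346,  0.24686135],
       [-0.23023186, -0.08908208, -0.96904988]]), 't': array([-0.64827846, -0.03002074,  0.3896736 ])}
```

View pics/side0.png

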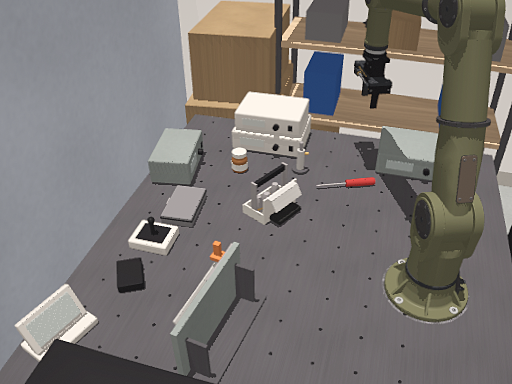

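View pics/top0.png

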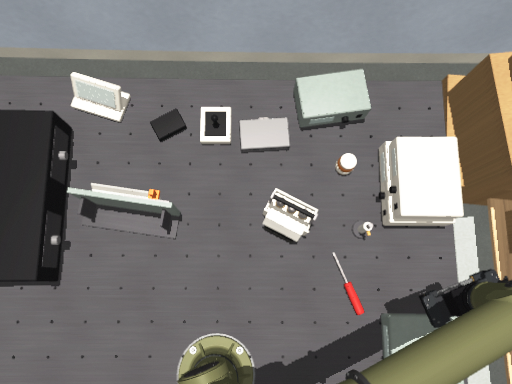

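View pics/wrist0.png

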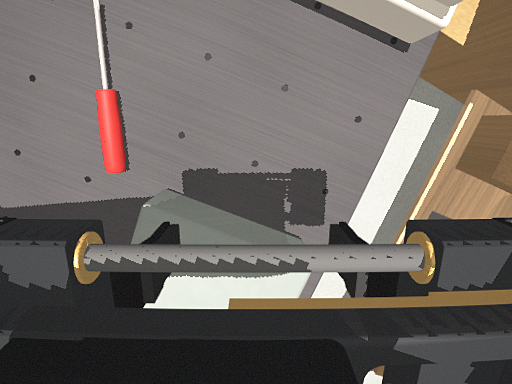

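```bash
python3 - <<'E'
import cv2
s=cv2.imread("pics/side0.png");t=cv2.imread("pics/top0.png")
def c(im,x0,y0,w,h,k,n): cv2.imwrite(n,cv2.resize(im[y0:y0+h,x0:x0+w],None,fx=k,fy=k,interpolation=cv2.INTER_CUBIC))
c(s,230,150,80,80,7,"pics/s_tray.png");c(t,250,175,80,80,7,"pics/t_tray.png")
c(s,165,230,100,150,4,"pics/s_pan.png");c(t,55,170,140,75,5.7,"pics/t_pan.png")
E
```

```text
(no output)
```

View pics/s_tray.png

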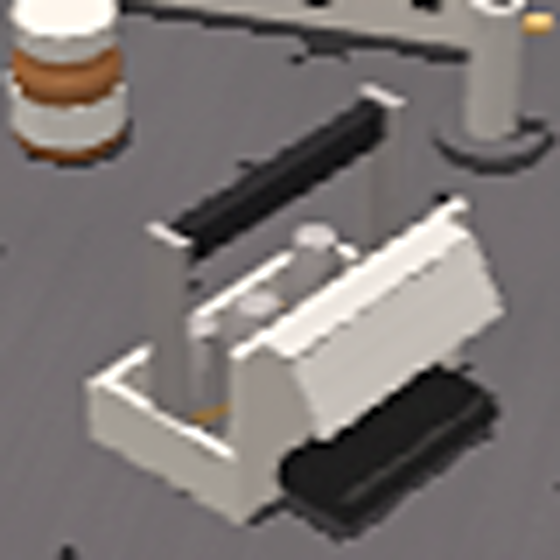

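View pics/t_tray.png

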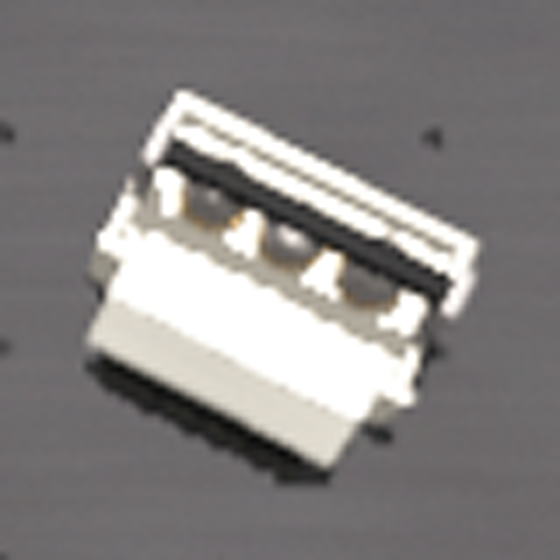

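View pics/s_pan.png

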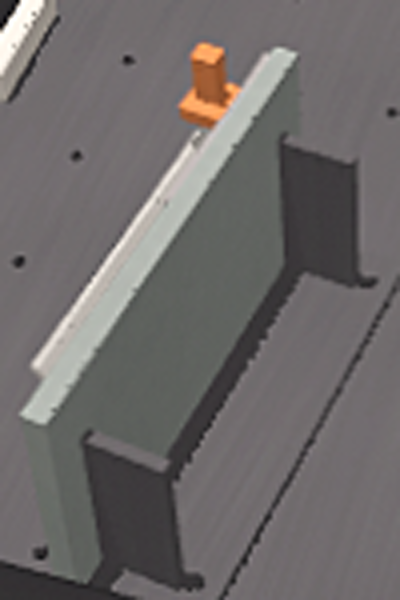

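View pics/t_pan.png

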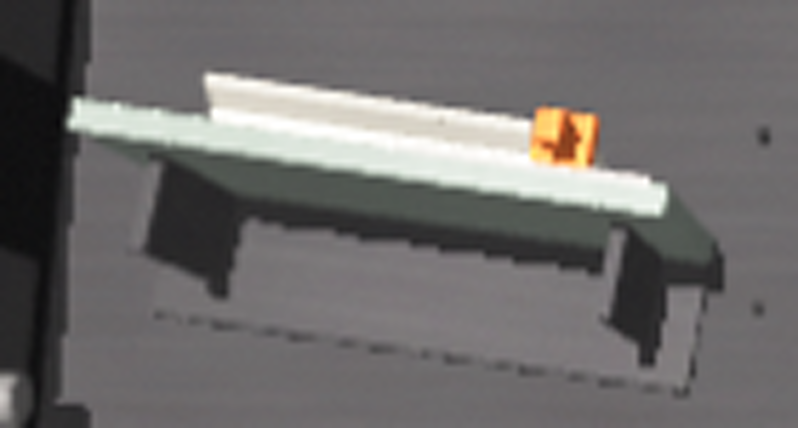

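```bash
cat > h.py <<'E'
import numpy as np, cv2
from cell import *
from scipy.optimize import least_squares
P={n:camera_params(n) for n in("side","top")}
def proj(n,X,p=None):
    p=p or P[n]; c=np.atleast_2d(X)@p["R"].T+p["t"]; s=c[:,:2]/c[:,2:]
    s=s*(1+p["k1"]*(s**2).sum(1,keepdims=True)); K=p["camera_matrix"]
    return s@K[:2,:2].T+K[:2,2]
def place(q,L,z0):  # q x,y,yawdeg
    a=np.radians(q[2]);c,s=np.cos(a),np.sin(a);L=np.atleast_2d(L)
    return np.c_[q[0]+c*L[:,0]-s*L[:,1],q[1]+s*L[:,0]+c*L[:,1],z0+L[:,2]]
def fit(q0,z0,obs):
    f=lambda q:np.concatenate([(proj(n,place(q,L,z0))-px).ravel() for n,L,px in obs])
    r=least_squares(f,q0,x_scale=[.01,.01,1],loss="soft_l1"); return r.x,f(r.x).reshape(-1,2)
def box(x0,x1,y0,y1,z0,z1):
    c=[(x,y,z) for x in(x0,x1) for y in(y0,y1) for z in(z0,z1)]
    return [(np.array(c[i]),np.array(c[j])) for i in range(8) for j in range(i+1,8) if bin(i^j).count("1")==1]
E6=.0
TRAY=box(-.006,.006,-.067,.067,-.01,.01)+box(-.045,.045,-.075,.075,-.122,-.119)+[(np.array(a),np.array(b)) for a,b in [((.0805,-.06,-.065),(.0805,.06,-.065)),((.0805,-.06,-.065),(.0615,-.06,-.032)),((.0805,.06,-.065),(.0615,.06,-.032)),((.045,-.075,-.03),(.045,.075,-.03)),((.087,-.05,-.094),(.087,.05,-.094))]]
PAN=box(-.008,.008,-.15,.15,0,.169)+[(np.array(a),np.array(b)) for a,b in [((-.0355,-.1,.134),(-.0355,.1,.134)),((-.031,-.1,.136),(-.031,.1,.136))]]
def draw(im,n,segs,q,z0,x0,y0,w,h,k,fn,col=(0,0,255),p=None):
    o=cv2.resize(im[y0:y0+h,x0:x0+w],None,fx=k,fy=k,interpolation=cv2.INTER_CUBIC)
    for a,b in segs:
        u=(proj(n,place(q,[a,b],z0),p)-[x0,y0]+.5)*k
        cv2.line(o,*[tuple(map(int,v)) for v in u],col,1)
    cv2.imwrite(fn,o)
E
cat > m1.py <<'E'
from h import *
t=lambda u,v:np.array([250+u/7-.5,175+v/7-.5]); s=lambda u,v:np.array([230+u/7-.5,150+v/7-.5])
obs=[("top",[0,-.067,.01],t(172,155)),("top",[0,.067,.01],t(447,288)),
("top",[.0805,-.06,-.065],t(90,345)),("top",[.0805,.06,-.065],t(328,467)),
("side",[.0805,-.06,-.065],s(325,437)),("side",[.0805,.06,-.065],s(502,307)),
("side",[-.006,-.067,.01],s(180,230)),("side",[-.006,.067,.01],s(362,105))]
q,r=fit([.5,-.15,160],.122,obs);print("tray",q,r.round(1).tolist())
S,T=cv2.imread("pics/side0.png"),cv2.imread("pics/top0.png")
draw(S,"side",TRAY,q,.122,230,150,80,80,7,"pics/o_st.png");draw(T,"top",TRAY,q,.122,250,175,80,80,7,"pics/o_tt.png")
t=lambda u,v:np.array([55+u/5.7-.5,170+v/5.7-.5]); s=lambda u,v:np.array([165+u/4-.5,230+v/4-.5])
# panel top corners: y=+150 end is keeper end
obs=[("top",[-.008,-.15,.169],t(75,97)),("top",[.008,-.15,.169],t(67,128)),("top",[.008,.15,.169],t(663,217)),("top",[-.008,.15,.169],t(667,183)),
("top",[-.0355,-.1,.134],t(206,72)),
("side",[-.008,-.15,.169],s(22,410)),("side",[.008,-.15,.169],s(47,424)),("side",[.008,.15,.169],s(299,55)),("side",[-.008,.15,.169],s(275,47)),("side",[.008,-.15,0],s(83,583))]
q,r=fit([.45,.35,180],0,obs);print("pan",q,r.round(1).tolist())
print("keeper side/top pred", proj("side",place(q,[-.02,.11,.206],0)),proj("top",place(q,[-.02,.11,.206],0)))
draw(S,"side",PAN,q,0,165,230,100,150,4,"pics/o_sp.png");draw(T,"top",PAN,q,0,55,170,140,75,5.7,"pics/o_tp.png")
E
python3 m1.py
```

```text
tray [  0.48975446  -0.22519366 153.9093622 ] [[-1.1, -0.9], [0.8, 0.3], [-0.4, 0.5], [0.9, 0.6], [0.3, 0.8], [-0.2, 0.7], [-2.6, -0.4], [0.3, -1.8]]
pan [  0.50310314   0.27372533 172.01893398] [[-0.2, 0.6], [-0.0, 0.7], [0.5, 0.4], [0.8, 0.8], [0.6, 0.9], [-1.0, 0.6], [-0.5, -0.2], [-0.3, -1.3], [-0.2, -1.1], [-0.7, 4.9]]
keeper side/top pred [[220.45735056 237.94583693]] [[156.65859673 193.79030326]]
```

View pics/o_st.png

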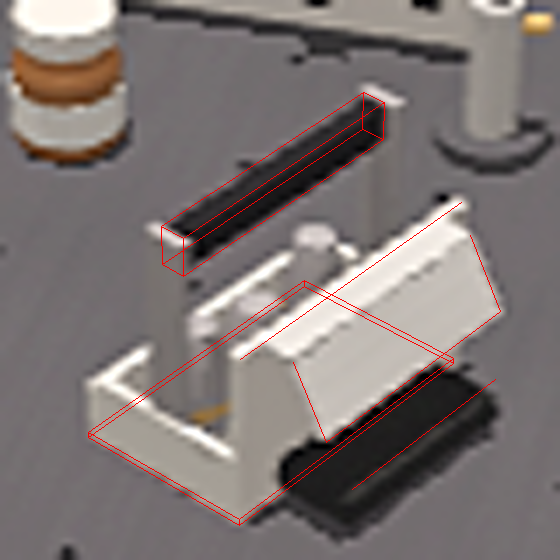

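View pics/o_tt.png

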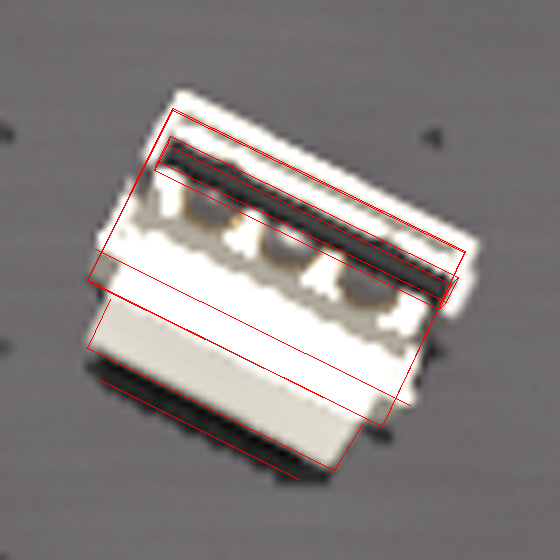

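View pics/o_sp.png

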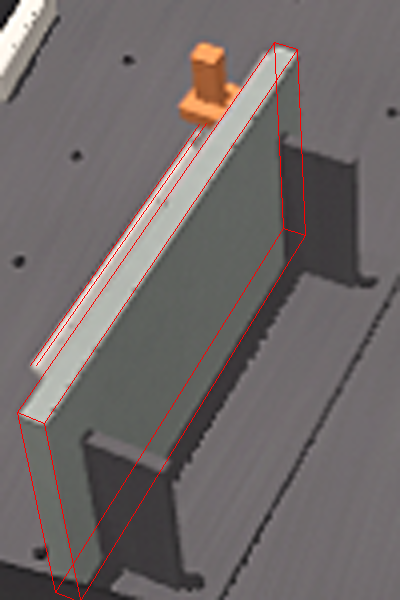

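View pics/o_tp.png

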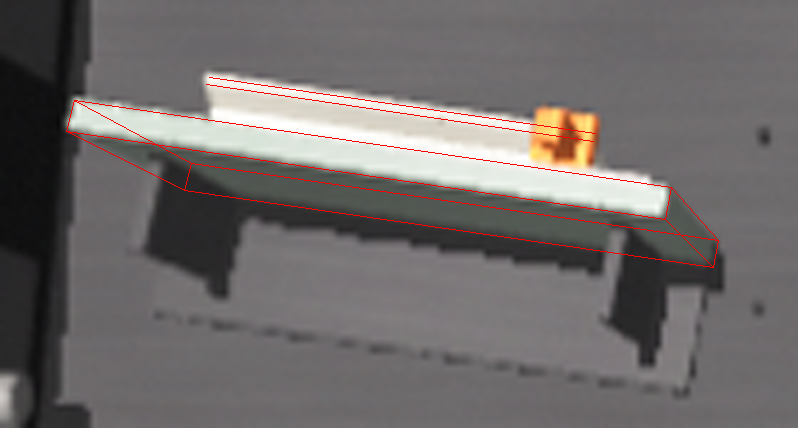

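```bash
python3 -m handwheel '[[0.087,0.0375,-0.026,0,-0.0733],[0.087,0.075,-0.052,0,-0.1466],[0.087,0.1125,-0.078,0,-0.22],[0.087,0.15,-0.104,0,-0.293],[0.087,0.1875,-0.13,0,-0.366],[0.087,0.225,-0.156,0,-0.44],[0.087,0.2625,-0.182,0,-0.513],[0.087,0.3,-0.208,0,-0.586],[0.087,0.3375,-0.234,0,-0.66],[0.087,0.3745,-0.26,0,-0.733],[0.087,0.3745,-0.26,0,-0.733],[0.087,0.3745,-0.26,0,-0.733]]'
python3 - <<'E'
from h import *
o=get_obs();print(o["time_s"],o["tool_pos"],o["tool_rot"],o["qpos"]);p=camera_params("wrist");im=read_camera("wrist")
q=[.4905,-.225,153.7]
print("cam",-p["R"].T@p["t"])
draw(im,"wrist",TRAY,q,.122,0,0,512,384,1.5,"pics/w1.png",p=p)
E
```

```text
time_s: 1.35
tool_pos: [0.4916, -0.2247, 0.2223]
tool_rot: [-180.0, 0.0, 63.6]
force: [1.0, -1.3, -0.2]
grip_width: 0.0871
1.35 [ 0.49157817 -0.22467894  0.22231667] [-1.79973497e+02  2.38167425e-02  6.36302687e+01] [ 45.63966402   6.47692499 -25.66312701  98.02008607   2.90508267
  76.18331099  -6.94603877]
cam [ 0.52084238 -0.16361131  0.38489329]
```

View pics/w1.png

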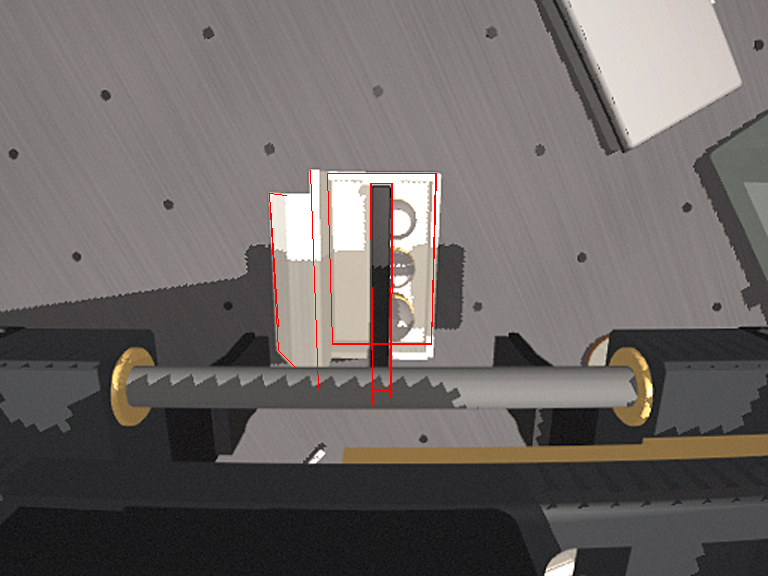

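```bash
python3 -m handwheel '[[0.087,-0.05,0,-0.02,0],[0.087,-0.03,0.04,-0.02,0],[0.087,-0.04,0.085,-0.03,0],[0.087,-0.06,0.13,-0.03,0],[0.087,-0.08,0.17,-0.03,0],[0.087,-0.1,0.21,-0.03,0],[0.087,-0.1,0.21,-0.03,0]]'; python3 -c "
from cell import *;o=get_obs();print(o['qpos'].round(1),o['tool_rot'])"
```

```text
time_s: 2.1
tool_pos: [0.633, -0.4172, 0.2458]
tool_rot: [-179.7, 0.1, 63.0]
force: [-0.4, 0.0, -1.3]
grip_width: 0.087
[ 43.5  33.5 -21.   60.9  11.6  87.7  -1.8] [-1.79676789e+02  1.38376750e-01  6.29551175e+01]
```

```bash
python3 -m handwheel '[[0.087,0,0,-0.05,0],[0.087,0,0,-0.1,0],[0.087,0,0,-0.15,0],[0.087,0,0,-0.2,0],[0.087,0,0,-0.25,0],[0.087,0,0,-0.3,0],[0.087,0,0,-0.35,0],[0.087,0,0,-0.4,0],[0.087,0,0,-0.45,0],[0.087,0,0,-0.5,0],[0.087,0,0,-0.5,0]]'; python3 -c "
from cell import *;o=get_obs();print(o['qpos'].round(1),o['tool_rot'])"
```

```text
time_s: 3.2
tool_pos: [0.5764, -0.3738, 0.5571]
tool_rot: [176.6, 0.4, 63.3]
force: [0.2, 0.1, -0.0]
grip_width: 0.0868
[ 26.7  28.8  10.3  30.4  -5.7 117.6   6.1] [176.56210513   0.40729544  63.34251015]
```

```bash
python3 -m handwheel '[[0.087,0,0,-0.05,0],[0.087,0,0,-0.1,0],[0.087,0,0,-0.15,0],[0.087,0,0,-0.2,0],[0.087,0,0,-0.2,0]]'; python3 -c "
from cell import *;o=get_obs();print(o['qpos'].round(1),o['tool_pos'],o['tool_rot'])"
python3 -m handwheel '[[0.087,0,0,0.05,0],[0.087,0,0,0.1,0],[0.087,0,0,0.15,0]]'; python3 -c "
from cell import *;o=get_obs();print(o['qpos'].round(1),o['tool_pos'],o['tool_rot'])"
```

```text
time_s: 3.7
tool_pos: [0.5352, -0.3456, 0.6111]
tool_rot: [173.1, 0.8, 63.4]
force: [-0.6, 0.8, -0.2]
grip_width: 0.0866
[ 24.1  21.3  12.8  34.5  -5.6 117.6   6.3] [ 0.53519372 -0.3456364   0.61105692] [173.1031442    0.75877266  63.42640748]
time_s: 4.0
tool_pos: [0.5509, -0.3555, 0.4593]
tool_rot: [173.1, 0.8, 63.5]
force: [1.0, -0.7, 0.4]
grip_width: 0.0871
[21.4 13.8 12.  62.8 -2.9 96.7  5.9] [ 0.55090581 -0.35550178  0.45933584] [173.1185787    0.77267745  63.45135081]
```

```bash
python3 -m handwheel '[[0.087,0,-0.04,0.03,0],[0.087,0,-0.08,0.06,0],[0.087,0,-0.12,0.09,0],[0.087,0,-0.16,0.12,0],[0.087,0,-0.2,0.15,0],[0.087,0,-0.25,0.16,0],[0.087,0,-0.3,0.16,0],[0.087,0,-0.3,0.16,0]]'; python3 -c "
from cell import *;o=get_obs();print(o['qpos'].round(1),o['tool_pos'],o['tool_rot'])"
```

```text
time_s: 4.8
tool_pos: [0.3288, -0.246, 0.2641]
tool_rot: [174.0, 0.7, 63.8]
force: [0.2, 0.1, 1.6]
grip_width: 0.0871
[ 42.  -16.9  -7.  114.3  -2.4  76.5   9.5] [ 0.32882356 -0.24602104  0.26411968] [173.99203908   0.65301669  63.83068071]
```

```bash
python3 -m handwheel '[[0.087,0,-0.05,0,0],[0.087,0,-0.1,0,0],[0.087,0,-0.15,0,0],[0.087,0,-0.15,0,0]]'; python3 -c "
from cell import *;o=get_obs();print(o['qpos'].round(1),o['tool_pos'],o['tool_rot'])"
```

```text
time_s: 5.2
tool_pos: [0.2828, -0.1959, 0.1832]
tool_rot: [179.8, -6.1, 65.9]
force: [1.7, 3.4, 1.7]
grip_width: 0.087
[ 45.3 -17.2  -7.1 123.8  -8.3  74.9  16.7] [ 0.28276153 -0.19591773  0.18318447] [179.84511302  -6.08277497  65.93395172]
```

```bash
cat > kin.py <<'E'
import numpy as np, itertools
from scipy.spatial.transform import Rotation as Ro
from scipy.optimize import least_squares
D=[([69.33405108,18.43949822,-4.01513472,83.17493486,1.29675294,78.53959297,-3.25755458],[.2376878,-.60439567,.2214562],[-179.891311,.00752629506,21.4781253]),
([45.63966402,6.47692499,-25.66312701,98.02008607,2.90508267,76.18331099,-6.94603877],[.49157817,-.22467894,.22231667],[-179.973497,.0238167425,63.6302687]),
([43.5,33.5,-21.,60.9,11.6,87.7,-1.8],[.633,-.4172,.2458],[-179.676789,.138,62.955]),
([26.7,28.8,10.3,30.4,-5.7,117.6,6.1],[.5764,-.3738,.5571],[176.562,.407,63.3425]),
([24.1,21.3,12.8,34.5,-5.6,117.6,6.3],[.53519372,-.3456364,.61105692],[173.103,.7588,63.426]),
([21.4,13.8,12.,62.8,-2.9,96.7,5.9],[.55090581,-.35550178,.45933584],[173.1186,.7727,63.4513]),
([42.,-16.9,-7.,114.3,-2.4,76.5,9.5],[.32882356,-.24602104,.26411968],[173.992,.653,63.8307]),
([45.3,-17.2,-7.1,123.8,-8.3,74.9,16.7],[.28276153,-.19591773,.18318447],[179.845,-6.0828,65.934])]
def fk(q,s,v):
    ax="zyzyzyz"; R=np.eye(3);p=np.array([0,0,v[0]]);q=np.radians(q)
    off=[None,None,(v[1],v[2]),None,(v[3],v[4]),None,(v[5],v[6])]
    for i in range(7):
        R=R@Ro.from_euler(ax[i],s[i]*q[i]).as_matrix()
        if i==2:p=p+R@[v[1],0,v[2]]
        if i==3:p=p+R@[v[3],0,v[4]]
        if i==5:p=p+R@[v[5],0,v[6]]
    return p,R@Ro.from_euler("z",v[7]).as_matrix()
if __name__=="__main__":
    best=[]
    for s3,s5,s7 in itertools.product((1,-1),repeat=3):
        s=[-1,1,s3,1,s5,1,s7]
        def f(v):
            o=[]
            for q,p,r in D:
                P,R=fk(q,s,v);o+=list((P-p)*10)+list((R-Ro.from_euler("xyz",r,degrees=True).as_matrix()).ravel())
            return np.array(o)
        for o7 in(np.pi/2,-np.pi/2):
            r=least_squares(f,[.3,0,.4,0,.4,0,.2,o7]);best.append((r.cost,s,r.x,r.fun.reshape(-1,12)[:,:3]/10*1000))
    best.sort(key=lambda b:b[0])
    for b in best[:2]:print(b[0],b[1],b[2].round(4));
    print(best[0][3].round(1))
E
python3 kin.py
```

```text
0.2562016790269046 [-1, 1, -1, 1, -1, 1, -1] [0.1769 0.0069 0.4601 0.0229 0.5144 0.0039 0.2656 1.5706]
0.25620167902690516 [-1, 1, -1, 1, -1, 1, -1] [0.1769 0.0069 0.4601 0.0229 0.5144 0.0039 0.2656 1.5706]
[[24.  13.  -1.5]
 [13.5 23.3  0.1]
 [17.6 27.4  0.2]
 [15.6 16.9  0.3]
 [11.7 19.3  0.9]
 [ 6.8 25.  -2. ]
 [ 9.4 23.7  0.5]
 [12.   9.3  1.4]]
```

```bash
cat > patch.py <<'E'
s=open("kin.py").read()
s=s.replace("[v[1],0,v[2]]","[v[1],v[8],v[2]]").replace("[v[3],0,v[4]]","[v[3],v[9],v[4]]").replace("[v[5],0,v[6]]","[v[5],v[10],v[6]]")
s=s.replace(".2,o7]",".2,o7,0,0,0,0]").replace("[0,0,v[0]]","[0,0,v[0]]")
s=s.replace("        if i==2:","        if i==0:p=p+R@[v[11],0,0]\n        if i==2:")
open("kin.py","w").write(s)
E
python3 patch.py; python3 kin.py
```

```text
0.0018093928856763402 [-1, 1, -1, 1, -1, 1, -1] [ 2.6940e-01 -1.3000e-03  4.6410e-01  7.7000e-03  5.0880e-01 -1.1000e-03
  3.7780e-01  1.5706e+00 -4.3783e+00  4.3589e+00 -6.5000e-03  3.1000e-03]
0.0018093929464027458 [-1, 1, -1, 1, -1, 1, -1] [ 2.69400000e-01 -1.30000000e-03  4.64100000e-01  7.70000000e-03
  5.08800000e-01 -1.10000000e-03  3.77800000e-01  1.57060000e+00
  1.76036654e+04 -1.76036848e+04 -6.50000000e-03  3.10000000e-03]
[[-0.6  2.9  0.7]
 [ 2.3 -2.6  0.3]
 [ 2.1  0.2 -0.7]
 [-0.3 -0.4  0.1]
 [ 0.2 -0.6  0.1]
 [-1.6  1.7 -0.1]
 [ 0.9 -0.9 -0.2]
 [-0.7  1.3 -0.2]]
```

```bash
cat > ik.py <<'E'
from kin import *
S=[-1,1,-1,1,-1,1,-1]
def ff(v):
    v=np.insert(v,8,0.); o=[]
    for q,p,r in D:
        P,R=fk(q,S,v);o+=list((P-p)*10)+list((R-Ro.from_euler("xyz",r,degrees=True).as_matrix()).ravel())
    return np.array(o)
V=np.insert(least_squares(ff,[.27,0,.46,0,.5,0,.378,np.pi/2,-.02,0,0]).x,8,0.)
LO=np.array([-163.93,-17.29,-79.2,3.27,-89.18,5.43,-154.24]);HI=np.array([163.93,119.83,71.16,140.29,269.18,117.66,154.24])
def step(q,Pt,Rt,w,reg=1e-3,q0=None):
    f=lambda x:np.concatenate([fk(x,S,V)[0]-Pt,w*Ro.from_matrix(fk(x,S,V)[1]@Rt.T).as_rotvec(),reg*np.radians(x-q)])
    r=least_squares(f,np.clip(q,LO+.01,HI-.01),bounds=(LO,HI),x_scale=30.);return r.x
def run(q,shifts,w,pose=None,lim=.05):
    q=np.array(q,float)
    P,R=fk(q,S,V) if pose is None else pose
    q0=q
    for sh in shifts:
        Pt=P+R@np.array(sh[:3]);Rt=R@Ro.from_euler("z",sh[3] if len(sh)>3 else 0).as_matrix()
        q=step(q,Pt,Rt,w)
    p,r=fk(q,S,V);return q,p,Ro.from_matrix(r).as_euler("xyz",degrees=True),r
if __name__=="__main__":
    print(V.round(4))
    for w in(.1,.3,1):
        print("w",w)
        for i,sh in((2,[(0,0,-.05*k) for k in range(1,11)]),(3,[(0,0,-.05*k) for k in range(1,5)]),(5,[(0,-.04*k,.03*k) for k in range(1,6)]+[(0,-.25,.16),(0,-.3,.16)]),(6,[(0,-.05*k,0) for k in range(1,4)])):
            q,p,e,_=run(D[i][0],sh,w);print(q.round(1),p.round(3),e.round(1)); print("   true",D[i+1][0],np.round(D[i+1][1],3),np.round(D[i+1][2],1))
E
python3 ik.py
```

```text
[ 2.6940e-01 -1.3000e-03  4.6410e-01  7.7000e-03  5.0880e-01 -1.1000e-03
  3.7780e-01  1.5706e+00  0.0000e+00 -1.9400e-02 -6.5000e-03  3.1000e-03]
w 0.1
[ 32.3  33.1 -28.1   3.3  28.1 114.8   4.1] [ 0.63  -0.412  0.733] [150.9   3.3  62.2]
   true [26.7, 28.8, 10.3, 30.4, -5.7, 117.6, 6.1] [ 0.576 -0.374  0.557] [176.6   0.4  63.3]
[ 27.   25.1  13.4  12.7  -8.7 117.7   5.6] [ 0.563 -0.365  0.749] [155.3   2.7  62.7]
   true [24.1, 21.3, 12.8, 34.5, -5.6, 117.6, 6.3] [ 0.535 -0.346  0.611] [173.1   0.8  63.4]
[ 38.4 -17.3  -3.1 114.4  -1.6  81.1   9.2] [ 0.301 -0.233  0.264] [178.2  -0.4  63.6]
   true [42.0, -16.9, -7.0, 114.3, -2.4, 76.5, 9.5] [ 0.329 -0.246  0.264] [174.    0.7  63.8]
[ 44.7 -17.3  -3.3 117.5  -3.   93.3  16. ] [ 0.202 -0.188  0.247] [-167.4   -5.7   63.5]
   true [45.3, -17.2, -7.1, 123.8, -8.3, 74.9, 16.7] [ 0.283 -0.196  0.183] [179.8  -6.1  65.9]
w 0.3
[ 28.2  31.8  13.7  11.3  -9.9 117.7   5.5] [ 0.604 -0.395  0.679] [160.6   2.3  62.6]
   true [26.7, 28.8, 10.3, 30.4, -5.7, 117.6, 6.1] [ 0.576 -0.374  0.557] [176.6   0.4  63.3]
[ 26.5  22.3  10.4  21.5  -5.3
[... 549 characters left out ...]
-3.9 117.7   5.5] [ 0.567 -0.371  0.575] [175.2   0.7  63. ]
   true [26.7, 28.8, 10.3, 30.4, -5.7, 117.6, 6.1] [ 0.576 -0.374  0.557] [176.6   0.4  63.3]
[ 25.7  19.6   9.   35.5  -3.5 117.7   5.5] [ 0.526 -0.341  0.619] [172.6   0.9  63.3]
   true [24.1, 21.3, 12.8, 34.5, -5.6, 117.6, 6.3] [ 0.535 -0.346  0.611] [173.1   0.8  63.4]
[ 38.5 -17.3  -3.2 115.2  -1.4  75.8   9.1] [ 0.324 -0.251  0.259] [173.7   0.6  63.5]
   true [42.0, -16.9, -7.0, 114.3, -2.4, 76.5, 9.5] [ 0.329 -0.246  0.264] [174.    0.7  63.8]
[ 44.6 -17.3  -3.4 119.3  -2.2  74.5  15.8] [ 0.279 -0.264  0.221] [176.4  -0.2  63.9]
   true [45.3, -17.2, -7.1, 123.8, -8.3, 74.9, 16.7] [ 0.283 -0.196  0.183] [179.8  -6.1  65.9]
```

```bash
cat > mv.py <<'E'
from h import *
from scipy.spatial.transform import Rotation as Ro
def rel(target,o=None):
    o=o or get_obs();R=Ro.from_euler("xyz",o["tool_rot"],degrees=True).as_matrix()
    return (R.T@(np.array(target)-o["tool_pos"])).round(4)
def tz():
    return Ro.from_euler("xyz",get_obs()["tool_rot"],degrees=True).as_matrix()[:,2]
E
python3 - <<'E'
from mv import *
z=tz();print(z)
b=np.array([.4905,-.225,.122]);T=b+.0187*z
print("hover",rel(T-.1*z),"grasp",rel(T))
E
```

```text
[ 0.04567961  0.0956515  -0.99436621]
hover [ 0.0513  0.2014 -0.0138] grasp [0.0513 0.2014 0.0862]
```

```bash
python3 -m handwheel '[[0.087,0.01,0.03,-0.04,0],[0.087,0.02,0.07,-0.04,0.01],[0.087,0.03,0.11,-0.04,0.02],[0.087,0.04,0.15,-0.04,0.03],[0.087,0.05,0.19,-0.03,0.04],[0.087,0.051,0.201,-0.014,0.042],[0.087,0.051,0.201,-0.014,0.042],[0.087,0.051,0.201,-0.014,0.042]]'
python3 - <<'E'
from mv import *
o=get_obs();print(o["tool_rot"],o["qpos"].round(1));z=tz();p=camera_params("wrist");im=read_camera("wrist")
b=np.array([.4905,-.225,.122]);T=b+.0187*z
print("grasp",rel(T))
draw(im,"wrist",TRAY,[.4905,-.225,153.7],.122,0,0,512,384,1.5,"pics/w2.png",p=p)
E
```

```text
time_s: 6.0
tool_pos: [0.4757, -0.2532, 0.2049]
tool_rot: [-179.9, -7.0, 61.3]
force: [0.0, 0.1, 0.4]
grip_width: 0.087
[-179.94013581   -6.9534591    61.31156073] [ 38.3   6.2  -9.  100.2  -6.2  74.    2.4]
grasp [ 0.0217 -0.001   0.1058]
```

View pics/w2.png

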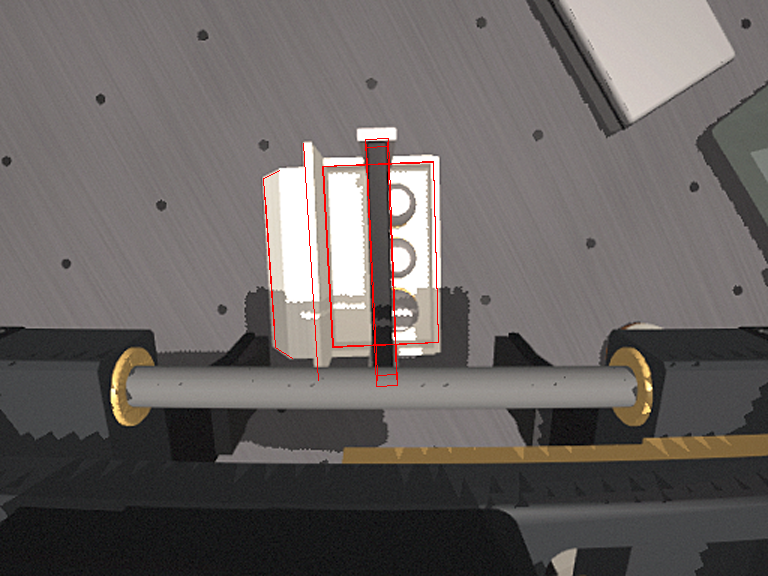

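```bash
python3 -m handwheel '[[0.087,0.011,0,0.02,-0.02],[0.087,0.022,-0.001,0.045,-0.042],[0.087,0.022,-0.001,0.075,-0.042],[0.087,0.022,-0.001,0.1,-0.042],[0.087,0.022,-0.001,0.105,-0.042],[0.05,0.022,-0.001,0.105,-0.042],[0.03,0.022,-0.001,0.105,-0.042],[0.005,0.022,-0.001,0.105,-0.042],[0.005,0.022,-0.001,0.105,-0.042],[0.005,0.022,-0.001,0.105,-0.042],[0.005,0.022,-0.001,0.105,-0.042],[0.005,0.022,-0.001,0.105,-0.042]]' 45
python3 -m handwheel '[[0.005,0,0,0,0],[0.005,0,0,-0.01,0],[0.005,0,0,-0.03,0],[0.005,0,0,-0.07,0],[0.005,0,0,-0.1,0],[0.005,0,0,-0.1,0]]' 45
python3 - <<'E'
from mv import *
o=get_obs();print(o["tool_rot"],o["qpos"].round(1),o["wrist_torque"]);
z=tz();b=o["tool_pos"]-.0187*z
S,T=read_camera("side"),read_camera("top")
cv2.imwrite("pics/side3.png",S);cv2.imwrite("pics/top3.png",T)
q=[b[0],b[1],153.7];print(b)
u=proj("side",b)[0].astype(int);v=proj("top",b)[0].astype(int);print(u,v)
draw(S,"side",TRAY,q,b[2],u[0]-45,u[1]-50,100,100,6,"pics/s3.png");draw(T,"top",TRAY,q,b[2],v[0]-50,v[1]-50,100,100,6,"pics/t3.png")
E
```

```text
time_s: 7.25
tool_pos: [0.4929, -0.223, 0.1046]
tool_rot: [179.6, -6.9, 63.7]
force: [-0.5, -0.1, 0.4]
grip_width: 0.0386
time_s: 7.85
tool_pos: [0.4893, -0.2355, 0.2096]
tool_rot: [179.0, -6.9, 63.7]
force: [0.4, -0.0, -0.1]
grip_width: 0.0056
[179.0241842   -6.90279649  63.74405653] [ 37.2   5.7 -10.2 100.1  -6.2  73.5   2.4] [-0.20701289 -0.01908999 -0.041829  ]
[ 0.48801001 -0.23740889  0.22812976]
[270 143] [301 200]
```

View pics/s3.png

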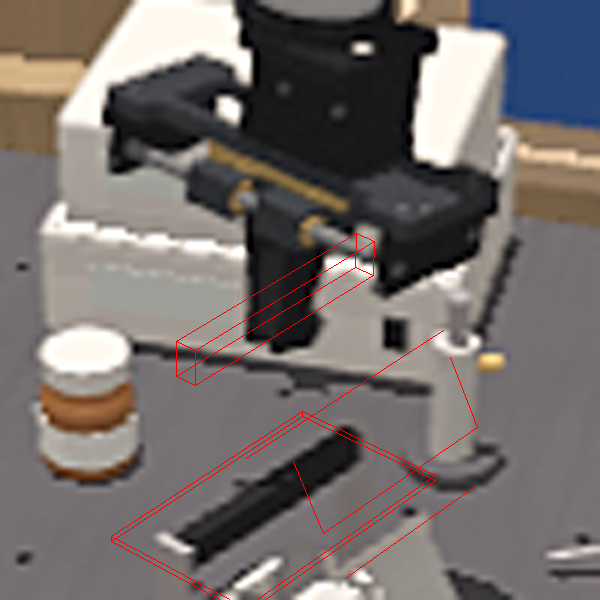

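View pics/t3.png

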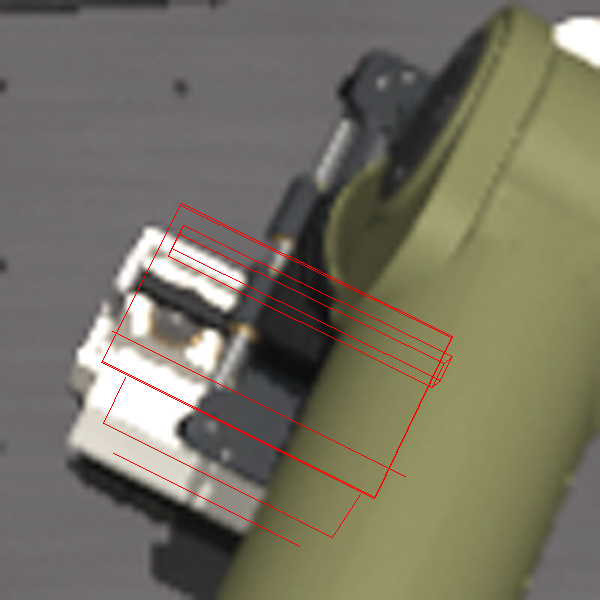

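```bash
python3 - <<'E'
from mv import *
S,T=cv2.imread("pics/side3.png"),cv2.imread("pics/top3.png")
q=[.4905,-.225,153.7]
draw(S,"side",TRAY,q,.122,230,150,80,80,7,"pics/s3b.png");draw(T,"top",TRAY,q,.122,250,175,80,80,7,"pics/t3b.png")
s0=cv2.imread("pics/side0.png");d=cv2.absdiff(S,s0).max(2)[150:230,230:310];print((d>40).sum())
cv2.imwrite("pics/s3d.png",np.hstack([cv2.resize(x[150:230,230:310],None,fx=5,fy=5) for x in(s0,S)]))
E
```

```text
607
```

View pics/s3d.png

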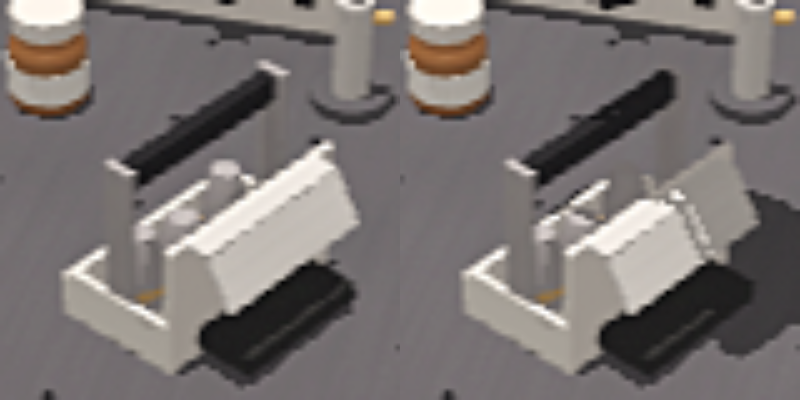

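View pics/t3b.png

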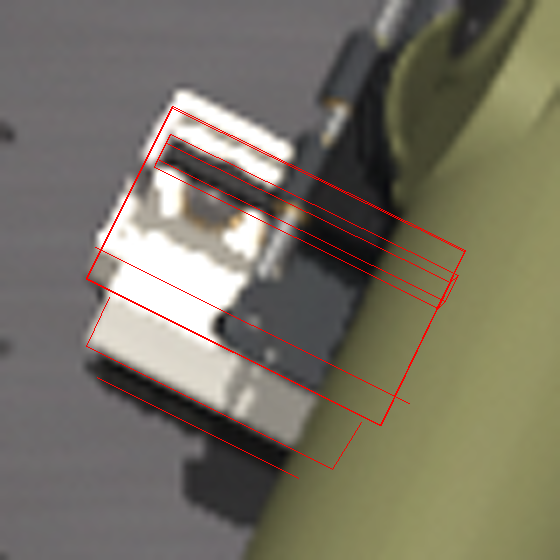

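```bash
python3 - <<'E'
from mv import *
z=tz();print(rel(np.array([.4905,-.225,.122])+.0187*z))
E
python3 -m handwheel '[[0.05,0,0,0,0],[0.05,0,0,0,0],[0.05,0,0,0,0],[0.05,0,0,0,0],[0.05,0,0,0.01,0],[0.05,0,0,0.02,0],[0.05,0,0,0.05,0],[0.05,0,0,0.08,0],[0.05,0,0,0.1,0],[0.05,0,0,0.102,0],[0.03,0,0,0.104,0],[0.005,0,0,0.104,0],[0.005,0,0,0.104,0],[0.005,0,0,0.104,0],[0.005,0,0,0.104,0],[0.005,0,0,0.104,0],[0.005,0,0,0.104,0],[0.005,0,0,0.104,0],[0.005,0,0,0.104,0],[0.005,0,0,0.104,0]]' 45
```

```text
[-0.0007 -0.0017  0.1022]
time_s: 9.95
tool_pos: [0.4928, -0.2225, 0.1007]
tool_rot: [179.6, -6.9, 63.7]
force: [-3.4, 0.4, 4.0]
grip_width: 0.0116
```

```bash
python3 -m handwheel '[[0.005,0,0,-0.01,0],[0.005,0,0,-0.03,0],[0.005,0,0,-0.06,0],[0.005,0,0,-0.1,0],[0.005,0,0,-0.15,0],[0.005,0,0,-0.2,0],[0.005,0,0,-0.2,0]]' 45
python3 - <<'E'
from mv import *
o=get_obs();print(o["qpos"].round(2).tolist(),o["tool_pos"],o["tool_rot"],o["force"])
E
```

```text
time_s: 10.65
tool_pos: [0.4841, -0.2466, 0.307]
tool_rot: [178.7, -6.9, 63.7]
force: [3.1, -0.9, -4.2]
grip_width: 0.011
[37.89, 3.46, -9.47, 91.43, -6.36, 84.16, 2.69] [ 0.48412013 -0.24659075  0.30704132] [178.71272612  -6.85638866  63.72699854] [ 3.05707957 -0.9397403  -4.17023003]
```

```bash
cat > plan.py <<'E'
from ik import *
Ez=lambda a:Ro.from_euler("z",a,degrees=True).as_matrix()
Rg=Ro.from_euler("xyz",[179.6,-6.9,63.7],degrees=True).as_matrix()
def trayR(Rtool): # tray orientation given tool
    return Rtool@Rg.T@Ez(153.7)
def want(t,yaw=172.0): # front-up by t: rotate about tray y so that front (-x) rises: x axis goes down
    return Ez(yaw)@Ro.from_euler("y",t,degrees=True).as_matrix()
def tilt_report(Rtool,yaw=172.0):
    M=Ez(yaw).T@trayR(Rtool); return Ro.from_matrix(M).as_euler("ZYX",degrees=True).round(1) # yaw err, pitch(front-up +), roll
E
cat > sim.py <<'E'
from plan import *
q0=[37.89,3.46,-9.47,91.43,-6.36,84.16,2.69]
P,R=fk(q0,S,V)
for az in(-5,-15,-25):
  for tw in (-.32,-.25):
    tgt=np.array([.6*np.cos(np.radians(az)),.6*np.sin(np.radians(az)),.5])
    sh=R.T@(tgt-P)
    q,p,e,r=run(q0,[tuple(sh*k/5)+(tw*k/5,) for k in range(1,6)],1.)
    print(az,tw,q.round(0),p.round(3),tilt_report(r))
    for push in(.4,.4,.4,.4):
        rr=r; d=rr.T@np.array([0,0,1.])
        q,p,e,r=run(q,[tuple(d*push*k/8)+(0,) for k in range(1,9)],1.)
        print("   ",q.round(0),p.round(3),tilt_report(r))
E
python3 sim.py
```

```text
-5 -0.32 [ 23.  11. -21.  61.  -2. 104.  -6.] [ 0.598 -0.052  0.5  ] [-0.1  3.   0.8]
    [ 16.  10. -16.  42.  -3. 118. -10.] [ 0.557 -0.03   0.665] [-0.9  9.4 -0.3]
    [ 21.   6. -24.  37.  -3. 118. -13.] [ 0.525 -0.005  0.746] [-2.1 17.9 -2.4]
    [ 19.   4. -23.  30.  -4. 118. -15.] [0.503 0.015 0.821] [-3.8 26.2 -5.2]
    [  7.   4. -11.  22.  -5. 118. -17.] [0.482 0.031 0.89 ] [-6.  34.  -8.7]
-5 -0.25 [ 22.  11. -21.  61.  -2. 104. -10.] [ 0.598 -0.052  0.5  ] [-4.1  2.5  0.6]
    [ 16.  10. -16.  42.  -3. 118. -14.] [ 0.557 -0.03   0.665] [-4.9  8.9 -1. ]
    [ 21.   6. -24.  37.  -3. 118. -17.] [ 0.525 -0.005  0.746] [-6.3 17.2 -3.7]
    [ 19.   4. -23.  30.  -4. 118. -19.] [0.503 0.015 0.821] [-8.1 25.3 -7.1]
    [  7.   4. -11.  22.  -5. 118. -21.] [0.482 0.031 0.89 ] [-10.6  32.8 -11.3]
-15 -0.32 [ 29.  12. -16.  60.  -3. 106.   4.] [ 0.58  -0.155  0.5  ] [-0.1  3.   0.8]
    [ 29.  10. -20.  42.  -3. 118.  -0.] [ 0.543 -0.124  0.659] [-0.9  9.7  0.8]
    [ 35.   6. -29.  38.  -3. 118.  -4.] [ 0.517 -0.091  0.74 ] [-1.9 18.4  0.1]
    [ 35.   4. -30.  31.  -4. 118.  -7.]
[... 654 characters left out ...]
   9.] [ 0.512 -0.213  0.651] [-0.8  9.8  1.9]
    [ 49.   6. -34.  39.  -3. 118.   5.] [ 0.493 -0.174  0.733] [-1.5 18.5  2.7]
    [ 49.   4. -36.  32.  -4. 118.   2.] [ 0.481 -0.144  0.809] [-2.2 27.2  2.8]
    [ 37.   4. -25.  23.  -4. 118.  -0.] [ 0.468 -0.119  0.88 ] [-3.  35.6  2.5]
-25 -0.25 [ 36.  13. -12.  59.  -4. 107.  11.] [ 0.544 -0.254  0.5  ] [-4.1  2.5  0.6]
    [ 41.  11. -22.  43.  -3. 118.   5.] [ 0.512 -0.213  0.651] [-4.9  9.4  1.2]
    [ 49.   6. -34.  39.  -3. 118.   1.] [ 0.493 -0.174  0.733] [-5.7 18.2  1.3]
    [ 49.   4. -36.  32.  -4. 118.  -2.] [ 0.481 -0.144  0.809] [-6.7 26.8  0.8]
    [ 37.   4. -24.  23.  -4. 118.  -4.] [ 0.468 -0.119  0.88 ] [-7.8 35.2 -0.3]
```

```bash
python3 - <<'E'
from mv import *
print(rel([.58,-.155,.5]))
E
```

```text
[ 0.1467  0.0494 -0.1756]
```

```bash
python3 -m handwheel '[[0.005,0.01,0.005,-0.03,-0.03],[0.005,0.03,0.012,-0.06,-0.08],[0.005,0.06,0.02,-0.09,-0.14],[0.005,0.09,0.03,-0.12,-0.2],[0.005,0.12,0.04,-0.15,-0.27],[0.005,0.147,0.049,-0.176,-0.32],[0.005,0.147,0.049,-0.176,-0.32]]'
python3 - <<'E'
from mv import *
from plan import tilt_report
R=Ro.from_euler("xyz",get_obs()["tool_rot"],degrees=True).as_matrix()
print(tilt_report(R),"up in tool:",R.T@[0,0,.4])
E
```

```text
time_s: 11.35
tool_pos: [0.5825, -0.1482, 0.4943]
tool_rot: [177.0, -6.7, 82.7]
force: [-0.7, 0.7, -5.1]
grip_width: 0.0115
[0.4 2.6 0.2] up in tool: [ 0.04640762  0.02057593 -0.39676563]
```

```bash
python3 -m handwheel '[[0.005,0.006,0.003,-0.05,0],[0.005,0.012,0.005,-0.1,0],[0.005,0.017,0.008,-0.15,0],[0.005,0.023,0.01,-0.2,0],[0.005,0.029,0.013,-0.25,0],[0.005,0.035,0.015,-0.3,0],[0.005,0.041,0.018,-0.35,0],[0.005,0.046,0.021,-0.4,0],[0.005,0.046,0.021,-0.4,0]]'
python3 - <<'E'
from mv import *
from plan import tilt_report
o=get_obs();R=Ro.from_euler("xyz",o["tool_rot"],degrees=True).as_matrix()
print(tilt_report(R),o["qpos"].round(1),"up in tool:",R.T@[0,0,.4])
E
```

```text
time_s: 12.25
tool_pos: [0.5488, -0.1269, 0.6242]
tool_rot: [173.8, -6.4, 82.2]
force: [0.1, 0.1, -6.5]
grip_width: 0.0113
[-0.5  5.8  0.5] [ 23.2  12.8 -12.2  44.   -4.6 117.6   0.9] up in tool: [ 0.04465624  0.04316549 -0.39514878]
```

```bash
python3 -m handwheel '[[0.005,0.006,0.005,-0.05,0],[0.005,0.012,0.01,-0.1,0],[0.005,0.017,0.015,-0.15,0],[0.005,0.023,0.021,-0.2,0],[0.005,0.029,0.026,-0.25,0],[0.005,0.035,0.032,-0.3,0],[0.005,0.04,0.037,-0.35,0],[0.005,0.045,0.043,-0.4,0],[0.005,0.05,0.048,-0.45,0],[0.005,0.056,0.054,-0.5,0],[0.005,0.062,0.059,-0.55,0],[0.005,0.068,0.065,-0.6,0]]'
python3 - <<'E'
from mv import *
from plan import tilt_report
o=get_obs();R=Ro.from_euler("xyz",o["tool_rot"],degrees=True).as_matrix()
print(tilt_report(R),o["qpos"].round(1),"up in tool:",R.T@[0,0,.4])
E
```

```text
time_s: 13.45
tool_pos: [0.5183, -0.0904, 0.6654]
tool_rot: [170.0, -6.6, 82.2]
force: [-0.4, -0.1, -5.2]
grip_width: 0.0115
[-0.9  9.6  0.2] [ 26.5   7.9 -18.8  44.8  -4.5 117.6  -2.7] up in tool: [ 0.04577908  0.06927633 -0.39128642]
```

```bash
python3 -m handwheel '[[0.005,0.006,0.009,-0.049,0],[0.005,0.012,0.018,-0.098,0]]' | sed -n 2,3p
python3 -m handwheel '[[0.005,0.006,0.009,-0.049,0],[0.005,0.012,0.018,-0.098,0]]'| sed -n 2,3p
```

```text
tool_pos: [0.5145, -0.0838, 0.6945]
tool_rot: [166.6, -6.8, 82.3]
tool_pos: [0.5071, -0.0772, 0.7231]
tool_rot: [163.3, -7.0, 82.4]
```

```bash
python3 -m handwheel '[[0.005,0.006,0.012,-0.049,0],[0.005,0.012,0.024,-0.098,0]]' | sed -n 2,3p
python3 -m handwheel '[[0.005,0,0,0,0],[0.005,0,0,0,0]]'
python3 - <<'E'
from mv import *
from plan import tilt_report
o=get_obs();R=Ro.from_euler("xyz",o["tool_rot"],degrees=True).as_matrix()
print(tilt_report(R),o["qpos"].round(1))
E
```

```text
tool_pos: [0.501, -0.0717, 0.7499]
tool_rot: [160.2, -7.2, 82.4]
time_s: 14.25
tool_pos: [0.5023, -0.0725, 0.747]
tool_rot: [160.5, -7.2, 82.4]
force: [-0.2, -0.1, -5.6]
grip_width: 0.0113
[-2.1 18.9 -0.7] [ 28.    5.5 -21.3  37.5  -5.2 117.6  -5. ]
```

```bash
cat > ins.py <<'E'
from mv import *
from plan import Rg,trayR,tilt_report,Ez
PAN_Q=[.5035,.2737,172.0]
BARG=np.array([.4905,-.225,.122]);TG=np.array([.4928,-.2225,.1012])
OFF=Rg.T@(BARG-TG)
LIP=np.array([.078,0,-.065])
def Rnow(o): return Ro.from_euler("xyz",o["tool_rot"],degrees=True).as_matrix()
def w2p(X): 
    a=Ez(PAN_Q[2]);return a.T@(np.array(X)-[PAN_Q[0],PAN_Q[1],0])
def p2w(X):
    a=Ez(PAN_Q[2]);return a@np.array(X)+[PAN_Q[0],PAN_Q[1],0]
def traypose(o):
    R=Rnow(o);return o["tool_pos"]+R@OFF, trayR(R)
def lipnow(o):
    b,Rt=traypose(o);return w2p(b+Rt@LIP)
def move_lip(panpt,o):
    R=Rnow(o);b,Rt=traypose(o);return (R.T@(p2w(panpt)-(b+Rt@LIP))).round(4)
def drawT(im,n,segs,b,Rt,x0,y0,w,h,k,fn,p=None):
    o=cv2.resize(im[y0:y0+h,x0:x0+w],None,fx=k,fy=k,interpolation=cv2.INTER_CUBIC)
    for a,c in segs:
        u=(proj(n,np.array([a,c])@Rt.T+b,p)-[x0,y0]+.5)*k
        cv2.line(o,*[tuple(map(int,v)) for v in u],(0,0,255),1)
    cv2.imwrite(fn,o)
E
python3 - <<'E'
from ins import *
o=get_obs();print(OFF,"lip",(lipnow(o)*1000).round(1))
for P in([-.15,0,.3],[-.09,0,.2]):print(P,move_lip(P,o), "tcp",o["tool_pos"]+Rnow(o)@move_lip(P,o))
E
```

```text
[-0.00073782 -0.00080732 -0.02104718] lip [ 13.5 343.5 679.6]
[-0.15, 0, 0.3] [0.2918 0.0164 0.4509] tcp [0.71187532 0.24485758 0.36746071]
[-0.09, 0, 0.2] [ 0.2796 -0.0732  0.5245] tcp [0.65250429 0.25319072 0.26746272]
```

```bash
python3 -m handwheel '[[0.005,0.015,0,0.02,0],[0.005,0.04,0.002,0.06,-0.01],[0.005,0.067,0.004,0.1,-0.02],[0.005,0.093,0.005,0.141,-0.037],[0.005,0.12,0.007,0.182,-0.037],[0.005,0.146,0.008,0.223,-0.037],[0.005,0.172,0.01,0.264,-0.037],[0.005,0.198,0.011,0.305,-0.037],[0.005,0.225,0.013,0.346,-0.037],[0.005,0.252,0.014,0.387,-0.037],[0.005,0.278,0.016,0.428,-0.037],[0.005,0.292,0.0164,0.451,-0.037],[0.005,0.29,-0.01,0.472,-0.037],[0.005,0.285,-0.04,0.5,-0.037],[0.005,0.28,-0.073,0.5245,-0.037],[0.005,0.28,-0.073,0.5245,-0.037],[0.005,0.28,-0.073,0.5245,-0.037]]'
cat > look.py <<'E'
import sys
from ins import *
t=sys.argv[1];o=get_obs();print("lip",(lipnow(o)*1000).round(1),tilt_report(Rnow(o)),o["qpos"].round(0),o["force"].round(1))
b,Rt=traypose(o)
PT=[(p2w(a),p2w(c)) for a,c in PAN]; I=np.eye(3);z=np.zeros(3)
for n in sys.argv[2:]:
    p=camera_params(n);im=read_camera(n);cv2.imwrite(f"pics/{n}{t}_raw.png",im)
    seg=[(b+Rt@a,b+Rt@c) for a,c in TRAY]+PT
    if n=="side":drawT(im,n,seg,z,I,130,170,150,150,5,f"pics/{n}{t}.png",p)
    if n=="top":drawT(im,n,seg,z,I,70,110,150,110,5,f"pics/{n}{t}.png",p)
    if n=="wrist":drawT(im,n,seg,z,I,0,0,512,384,1.5,f"pics/{n}{t}.png",p)
E
python3 look.py A side top wrist
```

```text
time_s: 15.95
tool_pos: [0.6514, 0.253, 0.2644]
tool_rot: [160.5, -6.4, 84.4]
force: [1.3, -0.0, -3.7]
grip_width: 0.0115
lip [-89.    3.5 197. ] [ 0.2 18.9  0.2] [  6.  11. -37.  92.  15.  60. -41.] [ 1.3 -0.  -3.7]
```

View pics/sideA.png

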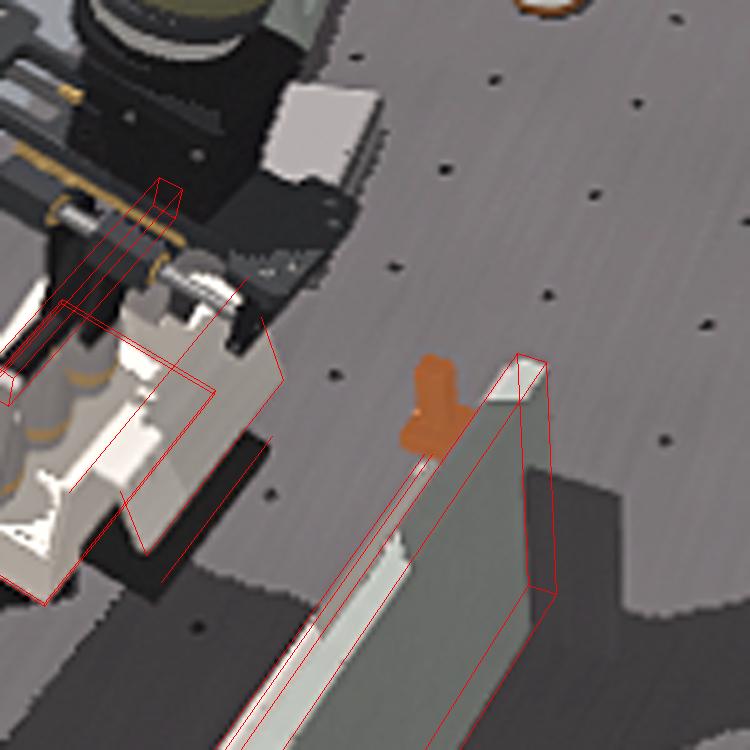

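View pics/topA.png

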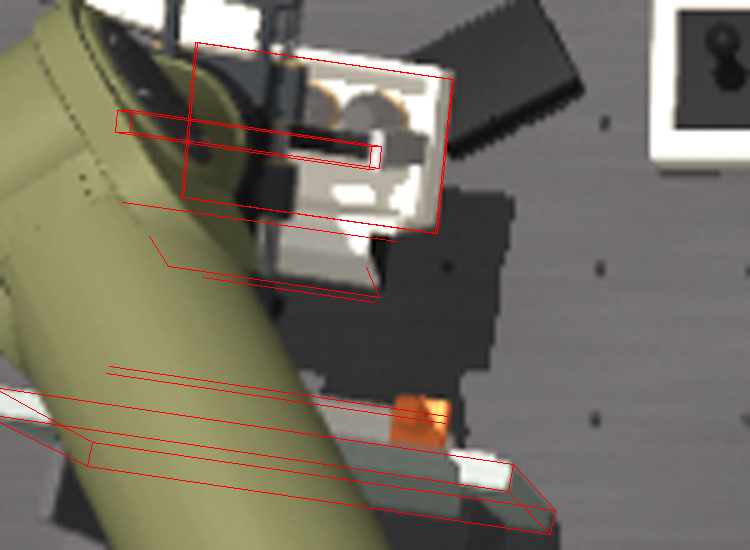

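View pics/wristA.png

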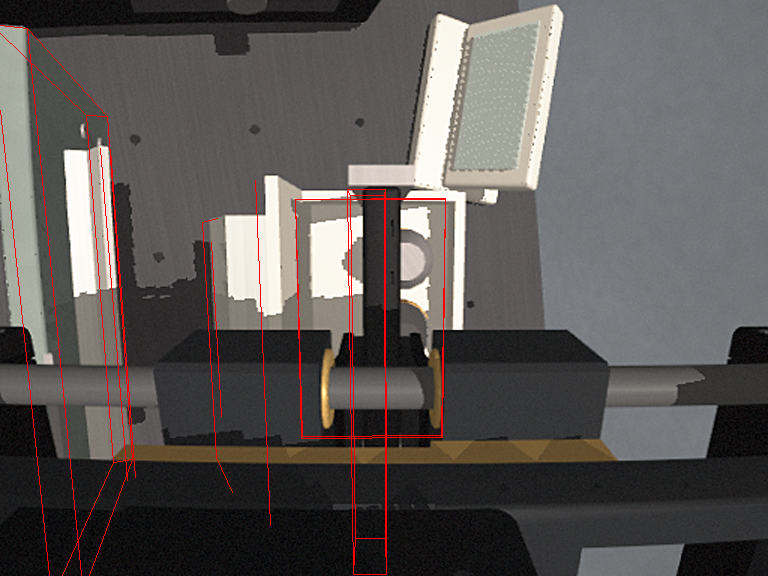

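```bash
python3 look.py B top side wrist
```

```text
lip [-92.9   1.9 202. ] [ 0.  19.4 -0.1] [  6.  11. -37.  91.  15.  60. -41.] [ 1.   0.3 -4.6]
```

View pics/sideB.png

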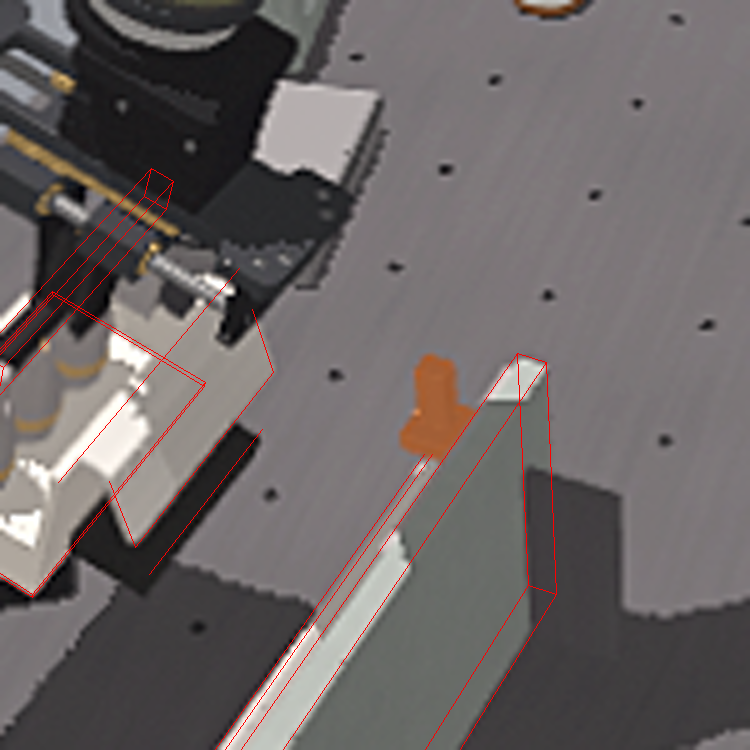

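View pics/topB.png

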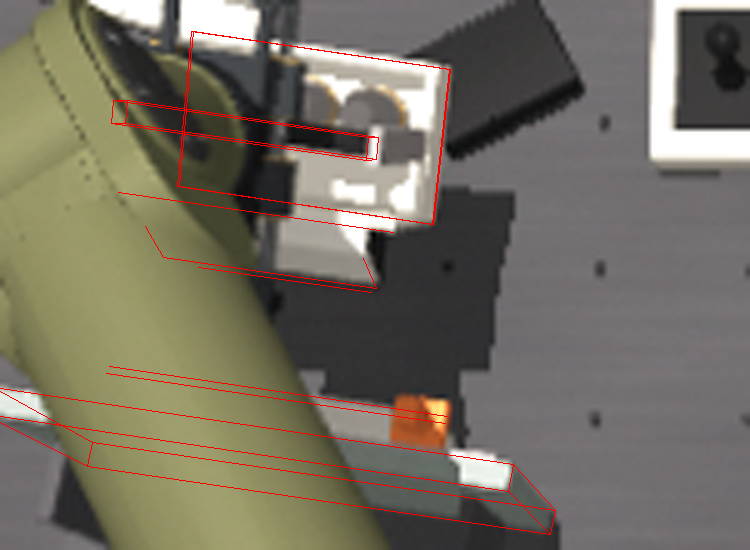

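View pics/wristB.png

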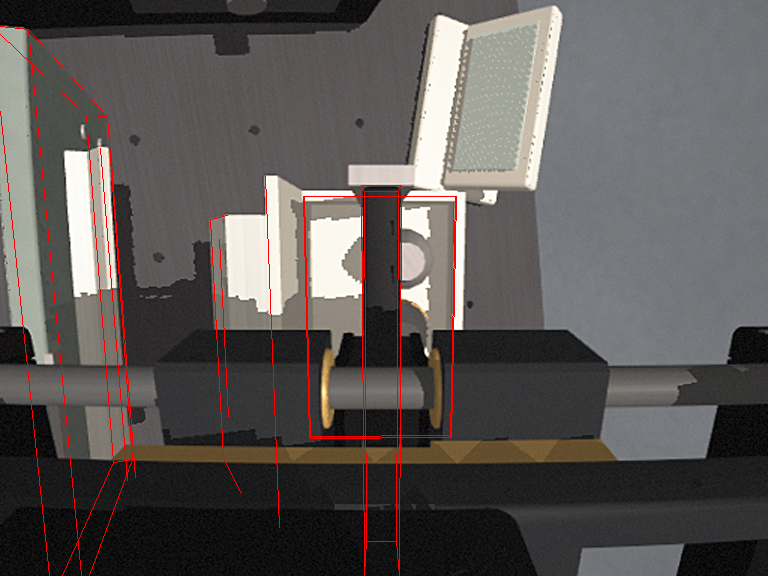

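```bash
python3 - <<'E'
from ins import *
im=cv2.imread("pics/wristB_raw.png");p=camera_params("wrist");I=np.eye(3);z=np.zeros(3)
A=np.array
seg=[(p2w(a),p2w(b)) for a,b in [((-.008,-.15,.169),(-.008,.15,.169)),((-.0355,-.1,.134),(-.0355,.1,.134)),((-.031,-.1,.136),(-.031,.1,.136)),((-.031,-.1,.136),(-.02,-.1,.117)),((-.008,-.15,.169),(-.008,-.15,0))]]
drawT(im,"wrist",seg,z,I,0,0,130,330,2.4,"pics/wz.png",p)
E
```

```text
(no output)
```

View pics/wz.png

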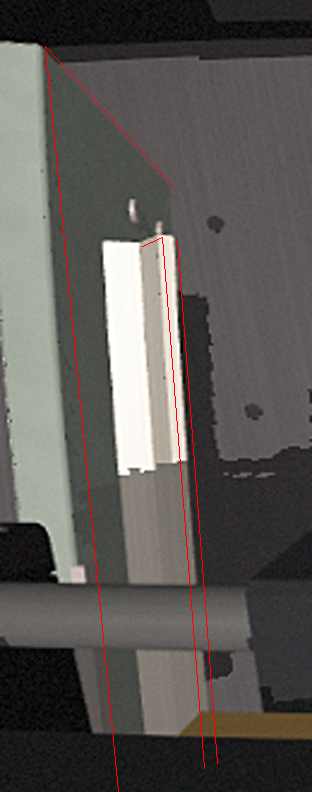

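```bash
python3 - <<'E'
from ins import *
im=cv2.imread("pics/wristB_raw.png")
o=cv2.resize(im[0:320,0:110],None,fx=7,fy=1.8,interpolation=cv2.INTER_CUBIC)
p=camera_params("wrist")
def line(a,b,n=60):
    t=np.linspace(0,1,n)[:,None];X=np.array([p2w(x) for x in (np.array(a)*(1-t)+np.array(b)*t)]);return proj("wrist",X,p)
for a,b,c in [((-.008,-.15,.169),(-.008,.15,.169),(0,0,255)),((-.0355,-.1,.1345),(-.0355,.1,.1345),(255,0,0))]:
    u=line(a,b)
    cv2.polylines(o,[np.int32((u+.5)*[7,1.8])],False,c,1)
    print([(y0,np.interp(y0,u[:,1],u[:,0]).round(1)) for y0 in(20,60,110,150,180,220,300)])
for r in range(0,320,20):cv2.putText(o,str(r),(740,int(r*1.8)+5),0,.4,(255,255,255),1)
cv2.imwrite("pics/wz2.png",o)
g=cv2.cvtColor(im,cv2.COLOR_BGR2GRAY)
for r in(30,60,90,110,130,150,180,200,220):print(r,g[r,0:110].tolist())
E
```

```text
[(20, np.float64(18.7)), (60, np.float64(20.2)), (110, np.float64(22.9)), (150, np.float64(25.7)), (180, np.float64(28.2)), (220, np.float64(32.0)), (300, np.float64(41.1))]
[(20, np.float64(73.3)), (60, np.float64(73.3)), (110, np.float64(73.9)), (150, np.float64(76.2)), (180, np.float64(78.1)), (220, np.float64(81.1)), (300, np.float64(88.2))]
30 [169, 171, 169, 169, 170, 172, 172, 171, 171, 174, 170, 174, 174, 174, 172, 164, 151, 128, 85, 74, 77, 78, 79, 75, 75, 78, 81, 80, 80, 82, 84, 82, 86, 86, 85, 83, 88, 85, 81, 87, 86, 81, 85, 78, 86, 87, 83, 85, 83, 79, 85, 88, 84, 84, 84, 88, 87, 88, 88, 82, 85, 84, 85, 86, 83, 83, 84, 83, 87, 84, 89, 85, 84, 87, 83, 86, 84, 85, 88, 86, 89, 89, 88, 87, 89, 83, 88, 87, 84, 89, 81, 83, 86, 88, 89, 83, 88, 86, 89, 87, 87, 85, 86, 88, 90, 91, 90, 84, 85, 88]
60 [168, 168, 169, 169, 170, 168, 167, 168, 168, 168, 171, 168, 168, 169, 170, 176, 159, 151, 133, 72, 74, 78, 76, 79, 78, 79, 83, 78, 77, 77, 80, 79, 81, 80, 84, 80, 75, 75, 76, 75, 79, 77, 77, 79, 78, 84, 78, 79, 77, 76, 79, 79, 74, 75, 80, 82, 84, 84, 89, 85, 87, 87, 87, 89, 89, 89, 88,
[... 2911 characters left out ...]
130, 129, 127, 126, 120, 116, 118, 115, 112, 113, 115, 115, 114, 113, 115, 113, 113, 123, 75, 41, 44, 41, 45, 41, 49, 38, 41, 39, 41, 38, 45, 43, 40, 47, 47, 45, 41, 46, 47, 36, 40, 39, 44, 38, 40, 47, 43, 44, 47, 44]
220 [88, 68, 58, 30, 12, 17, 13, 20, 11, 15, 12, 20, 11, 23, 19, 15, 13, 3, 0, 190, 179, 175, 169, 172, 170, 170, 172, 174, 162, 151, 116, 59, 68, 72, 72, 73, 71, 73, 68, 69, 71, 73, 72, 70, 69, 69, 73, 75, 75, 72, 66, 85, 124, 132, 128, 128, 129, 125, 128, 127, 131, 132, 123, 124, 125, 126, 116, 115, 117, 116, 112, 118, 117, 119, 112, 114, 115, 115, 116, 114, 51, 39, 36, 46, 40, 44, 44, 44, 44, 44, 43, 43, 45, 40, 43, 42, 47, 46, 48, 46, 46, 43, 43, 39, 42, 44, 42, 44, 44, 38]
```

View pics/wz2.png

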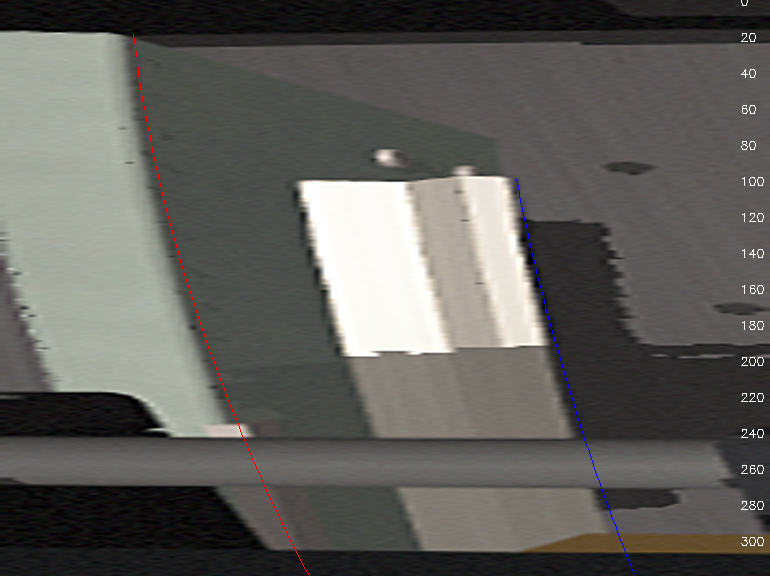

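```bash
sed -i 's/^PAN_Q.*/PAN_Q=[.5025,.2736,172.0]/' ins.py; python3 - <<'E'
from ins import *
o=get_obs();print((lipnow(o)*1000).round(1))
for P in([-.06,.001,.16],[-.05,.001,.143],[-.03,.001,.143],[-.0245,.001,.142],[-.023,.001,.135],[-.019,.001,.123]):print(P,move_lip(P,o).round(4).tolist())
E
```

```text
[-93.2   1.7 201.8]
[-0.06, 0.001, 0.16] [-0.0027, -0.0454, 0.028]
[-0.05, 0.001, 0.143] [-0.0043, -0.0605, 0.0405]
[-0.03, 0.001, 0.143] [-0.0035, -0.0793, 0.0338]
[-0.0245, 0.001, 0.142] [-0.0034, -0.0849, 0.0329]
[-0.023, 0.001, 0.135] [-0.0041, -0.0886, 0.039]
[-0.019, 0.001, 0.123] [-0.0053, -0.0964, 0.0488]
```

```bash
python3 -m handwheel '[[0.005,-0.001,-0.015,0.01,0],[0.005,-0.002,-0.03,0.02,0],[0.005,-0.0027,-0.045,0.028,0],[0.005,-0.0035,-0.053,0.035,0],[0.005,-0.0043,-0.0605,0.0405,0],[0.005,-0.0043,-0.0605,0.0405,0],[0.005,-0.0043,-0.0605,0.0405,0],[0.005,-0.0043,-0.0605,0.0405,0]]'
python3 look.py C side top
```

```text
time_s: 17.05
tool_pos: [0.6114, 0.2603, 0.2106]
tool_rot: [160.1, -6.6, 84.4]
force: [0.7, -0.2, -5.2]
grip_width: 0.0116
lip [-49.8   1.2 142.7] [ 0.1 19.3 -0.1] [  6.   8. -38. 101.  15.  53. -44.] [ 0.7 -0.2 -5.2]
```

View pics/sideC.png

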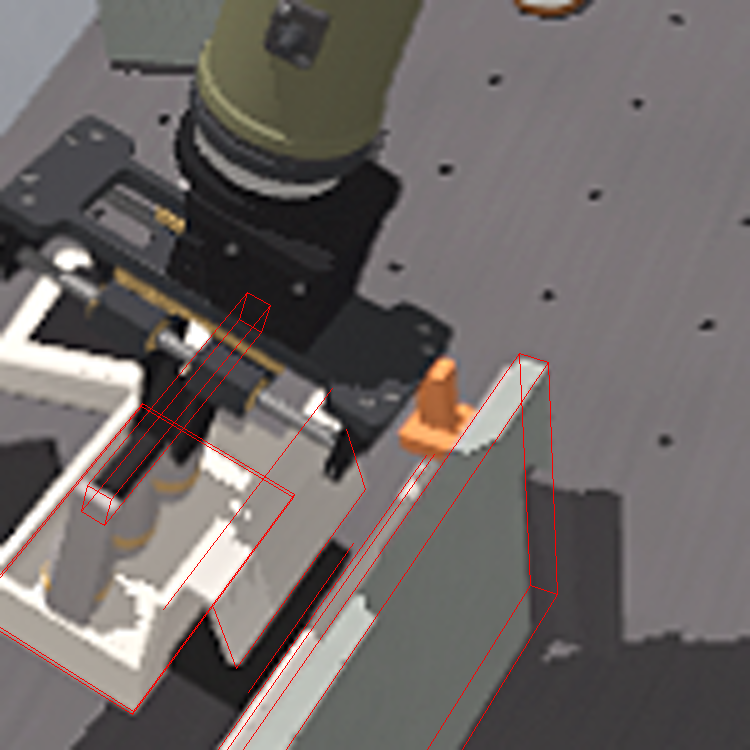

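View pics/topC.png

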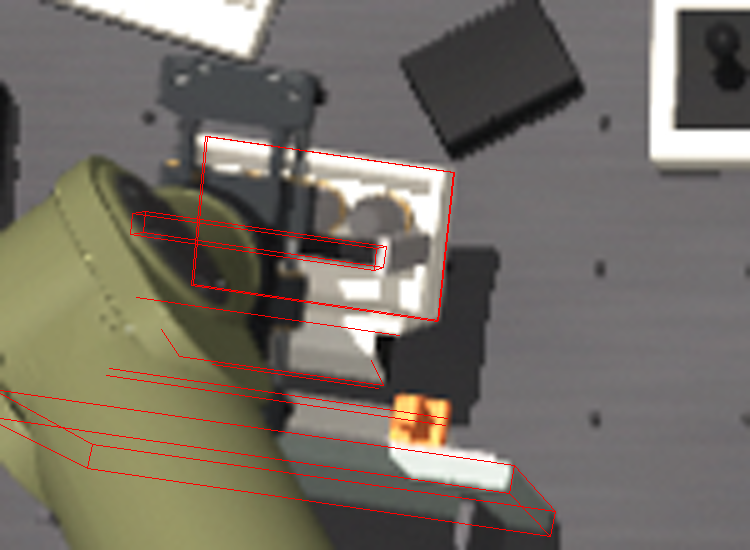

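```bash
python3 -m handwheel '[[0.005,0.0003,-0.008,-0.0025,0],[0.005,0.0006,-0.016,-0.005,0],[0.005,0.0009,-0.0244,-0.0076,0],[0.005,0.0009,-0.0244,-0.0076,0],[0.005,0.0009,-0.0244,-0.0076,0],[0.005,0.0009,-0.0244,-0.0076,0]]'
python3 look.py D side
```

```text
time_s: 17.75
tool_pos: [0.5854, 0.2638, 0.2089]
tool_rot: [160.2, -6.6, 84.4]
force: [1.8, -0.2, -4.1]
grip_width: 0.012
lip [-23.6   1.5 141.1] [ 0.1 19.3 -0.1] [  6.   6. -38. 104.  13.  53. -44.] [ 1.8 -0.2 -4.1]
```

View pics/sideD.png

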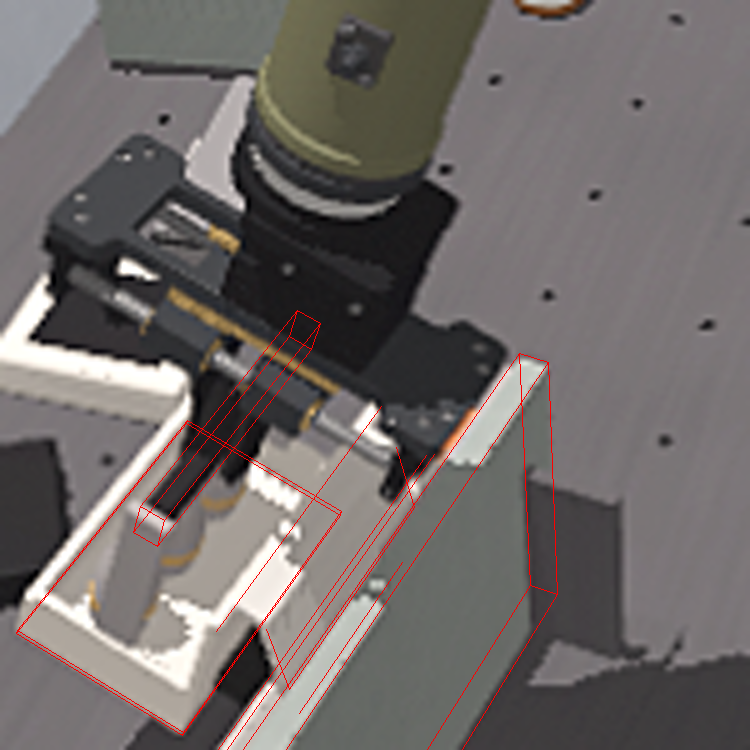

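```bash
python3 -m handwheel '[[0.005,-0.0003,-0.002,0.003,0],[0.005,-0.0007,-0.0037,0.0061,0],[0.005,-0.0007,-0.0037,0.0061,0]]' && python3 -c "
from ins import *
o=get_obs();print((lipnow(o)*1000).round(1),tilt_report(Rnow(o)))"

```

```text
time_s: 18.1
tool_pos: [0.5822, 0.2638, 0.1997]
tool_rot: [160.5, -6.5, 84.4]
force: [-0.9, 0.2, -5.8]
grip_width: 0.0114
[-20.    2.1 132.2] [ 0.2 19.   0.1]
```

```bash
python3 -m handwheel '[[0.005,-0.0006,-0.003,0.005,0],[0.005,-0.0012,-0.0065,0.0095,0],[0.005,-0.0012,-0.0065,0.0095,0],[0.005,-0.0012,-0.0065,0.0095,0]]' && python3 -c "
from ins import *
o=get_obs();print((lipnow(o)*1000).round(1),tilt_report(Rnow(o)))"; python3 look.py E side top
```

```text
time_s: 18.5
tool_pos: [0.5804, 0.2644, 0.1898]
tool_rot: [160.3, -6.5, 84.4]
force: [0.2, -0.5, -4.2]
grip_width: 0.0115
[-18.4   1.7 122.1] [ 0.1 19.2 -0. ]
lip [-18.4   1.7 122.1] [ 0.1 19.2 -0. ] [  6.   6. -38. 106.  14.  51. -45.] [ 0.2 -0.5 -4.2]
```

View pics/sideE.png

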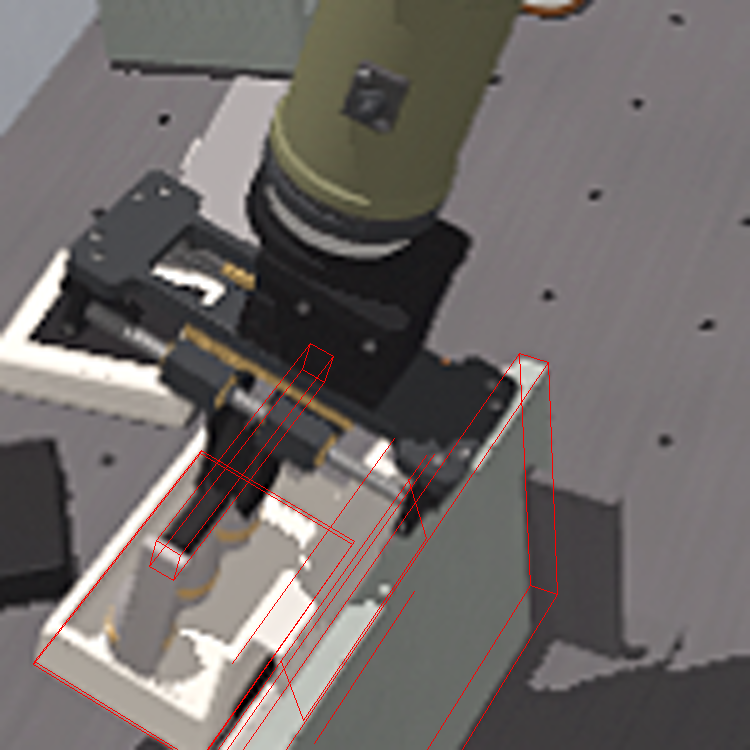

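```bash
python3 - <<'E'
from ins import *
R=Rnow(get_obs())
for d in([.0005,-.001,-.0035],[-.0255,0,-.022],[-.01,0,0],[0,0,.1]):
    print(d,(R.T@Ez(172)@np.array(d)).round(4))
E
python3 -m handwheel '[[0.005,-0.0005,-0.001,0.0015,0],[0.005,-0.0005,-0.0015,0.003,0],[0.005,-0.0005,-0.0015,0.003,0]]'; python3 -c "
from ins import *
o=get_obs();print((lipnow(o)*1000).round(1),tilt_report(Rnow(o)))"
```

```text
[0.0005, -0.001, -0.0035] [ 0.0006 -0.0016  0.0032]
[-0.0255, 0, -0.022] [-0.0036  0.0166  0.0291]
[-0.01, 0, 0] [-0.0004  0.0094  0.0033]
[0, 0, 0.1] [ 0.0114  0.0336 -0.0935]
time_s: 18.9
tool_pos: [0.5802, 0.2642, 0.1866]
tool_rot: [160.3, -6.5, 84.4]
force: [-0.7, 0.4, -5.6]
grip_width: 0.0115
[-18.2   1.9 118.9] [ 0.1 19.2 -0. ]
```

```bash
python3 -m handwheel '[[0.014,0,0,0.001,0],[0.016,0,0,0.001,0],[0.018,0,0,0.001,0],[0.02,0,0,0.001,0],[0.022,0,0,0.001,0],[0.022,-0.0003,0.0015,0.003,0],[0.022,-0.0006,0.003,0.005,0]]' 20; python3 look.py F side top
```

```text
time_s: 19.6
tool_pos: [0.5855, 0.2641, 0.1839]
tool_rot: [160.1, -6.6, 84.4]
force: [1.2, 0.1, 0.4]
grip_width: 0.0219
lip [-23.7   1.2 116. ] [ 0.1 19.3 -0.1] [  6.   7. -38. 106.  15.  50. -46.] [1.2 0.1 0.4]
```

View pics/sideF.png

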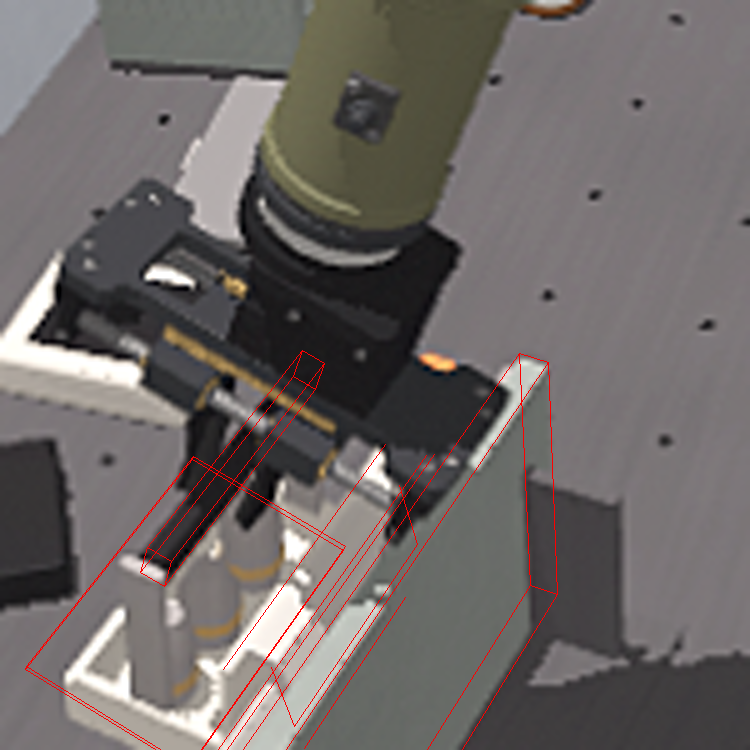

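View pics/topF.png

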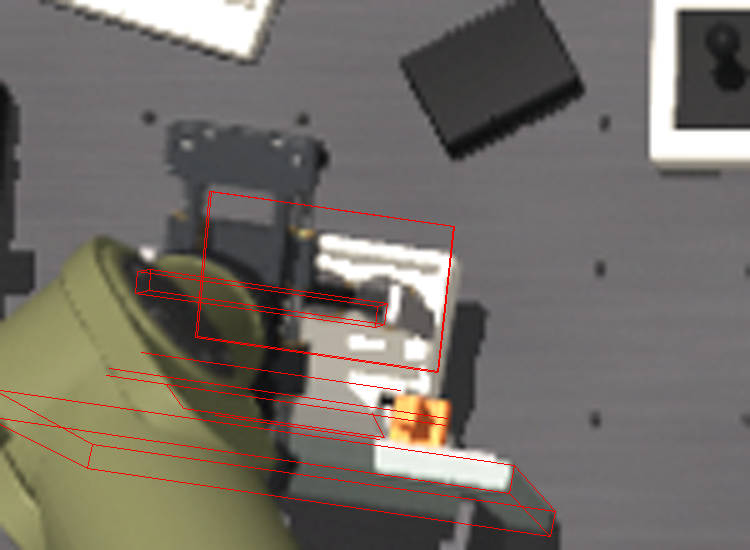

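```bash
cat > home.py <<'E'
import sys
from ins import *
t,y=sys.argv[1],float(sys.argv[2])
b=p2w([-.095,y,.183]);Rt=Ez(PAN_Q[2]);I=np.eye(3);z=np.zeros(3)
seg=[(b+Rt@a,b+Rt@c) for a,c in TRAY]+[(p2w(a),p2w(c)) for a,c in PAN[-2:]]
for n in sys.argv[3:]:
    im=cv2.imread(f"pics/{n}{t}_raw.png")
    drawT(im,n,seg,z,I,*((130,240,130,110,6) if n=="side" else (70,130,130,80,6)),f"pics/{n}{t}h.png")
E
python3 home.py F 0.0 side top
```

```text
(no output)
```

View pics/sideFh.png

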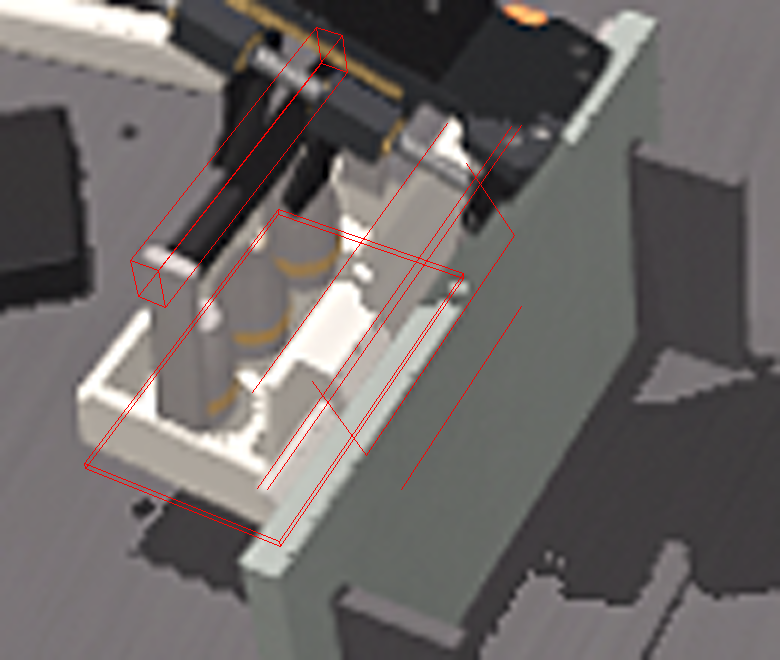

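View pics/topFh.png

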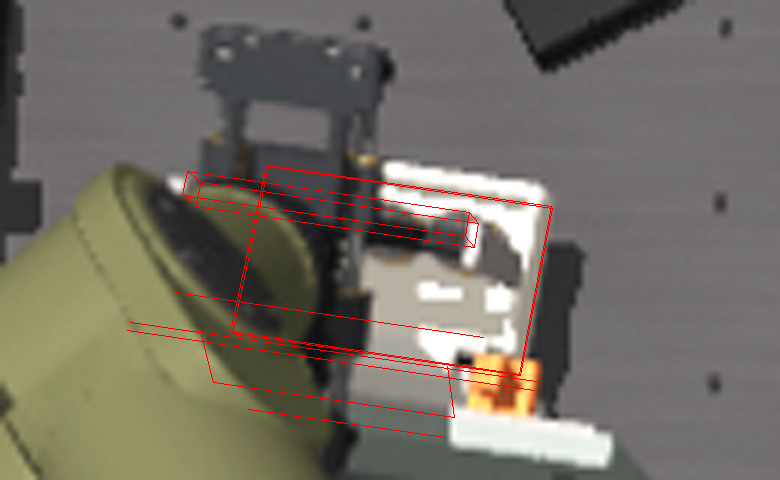

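```bash
python3 -m handwheel '[[0.024,-0.0003,0.002,0.002,0],[0.026,-0.0006,0.004,0.004,0],[0.026,-0.001,0.006,0.007,0],[0.026,-0.0014,0.008,0.01,0],[0.026,-0.0018,0.0105,0.013,0],[0.026,-0.0022,0.013,0.016,0],[0.026,-0.0026,0.0155,0.018,0],[0.026,-0.003,0.018,0.02,0],[0.026,-0.003,0.018,0.02,0]]'; python3 look.py G side top; python3 home.py G 0.0 side top
```

```text
time_s: 20.6
tool_pos: [0.6076, 0.26, 0.1694]
tool_rot: [160.4, -6.5, 84.4]
force: [-2.5, 1.5, -0.5]
grip_width: 0.0261
lip [-45.8   2.3 101.8] [ 0.1 19.1  0. ] [  5.  10. -37. 104.  17.  49. -46.] [-2.5  1.5 -0.5]
```

View pics/sideGh.png

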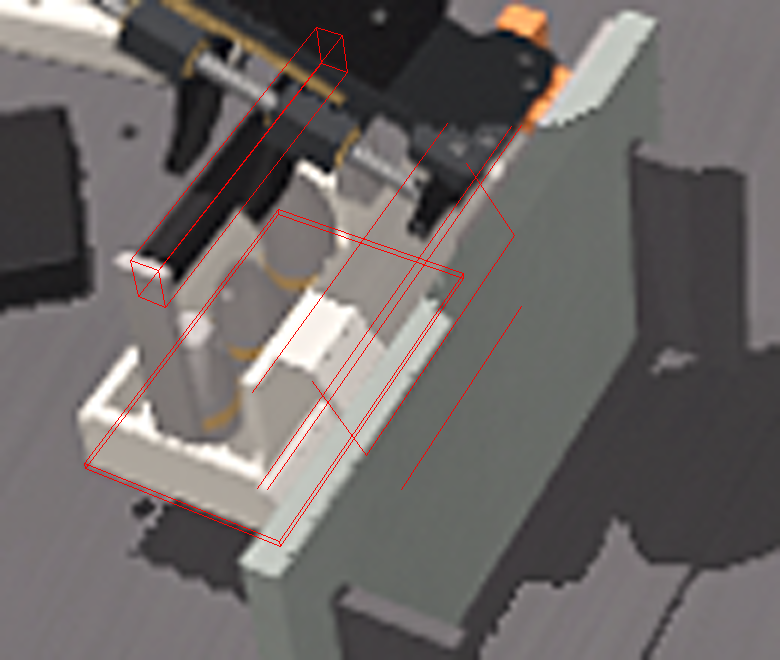

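View pics/topGh.png

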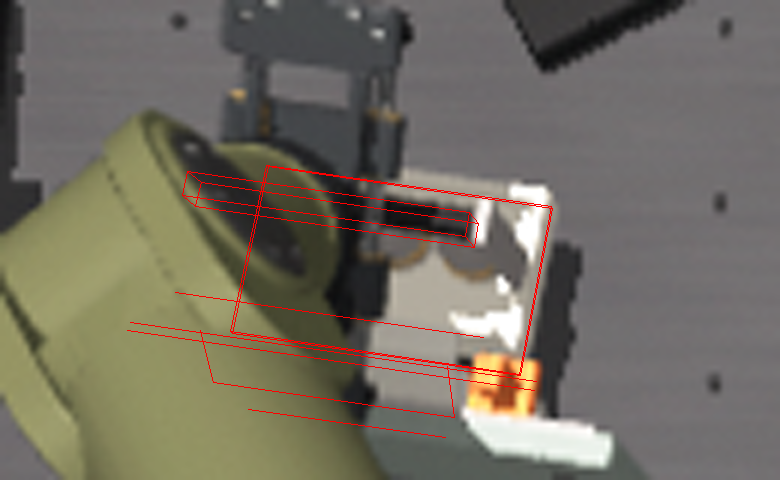

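```bash
python3 -m handwheel '[[0.035,0,0,0,0],[0.045,0,0,0,0],[0.05,0,0,0,0],[0.05,0,0,0,0],[0.05,0.001,0.0034,-0.0094,0],[0.05,0.003,0.01,-0.028,0],[0.05,0.0057,0.0168,-0.047,0],[0.05,0.009,0.027,-0.075,0],[0.05,0.0125,0.037,-0.103,0],[0.05,0.016,0.047,-0.131,0],[0.05,0.016,0.047,-0.131,0]]'; python3 look.py H side top wrist; python3 home.py H 0.0 side top
```

```text
time_s: 21.8
tool_pos: [0.6105, 0.2615, 0.3173]
tool_rot: [159.7, -6.8, 84.5]
force: [-0.4, 0.7, 0.7]
grip_width: 0.05
lip [-49.2  -0.  249. ] [ 0.1 19.7 -0.3] [  7.   5. -38.  92.  10.  64. -40.] [-0.4  0.7  0.7]
```

View pics/sideHh.png

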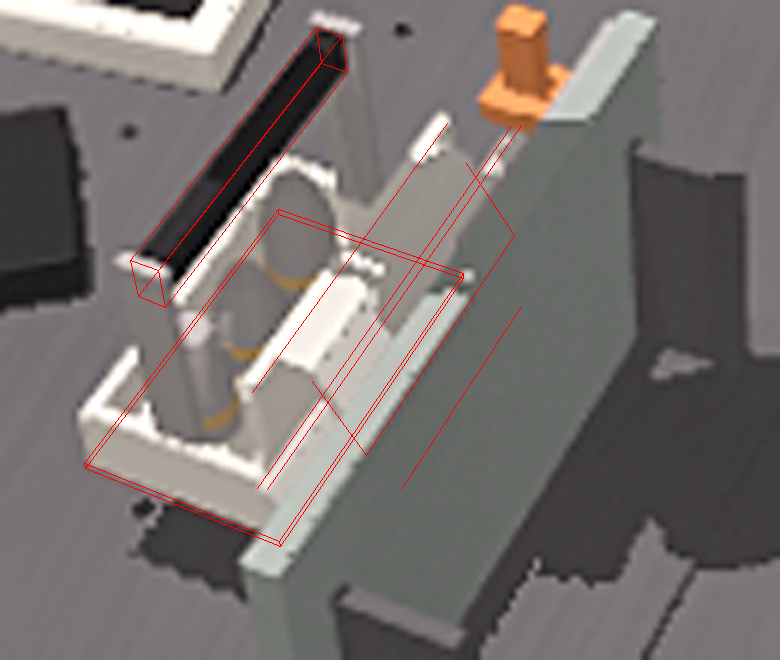

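View pics/topHh.png

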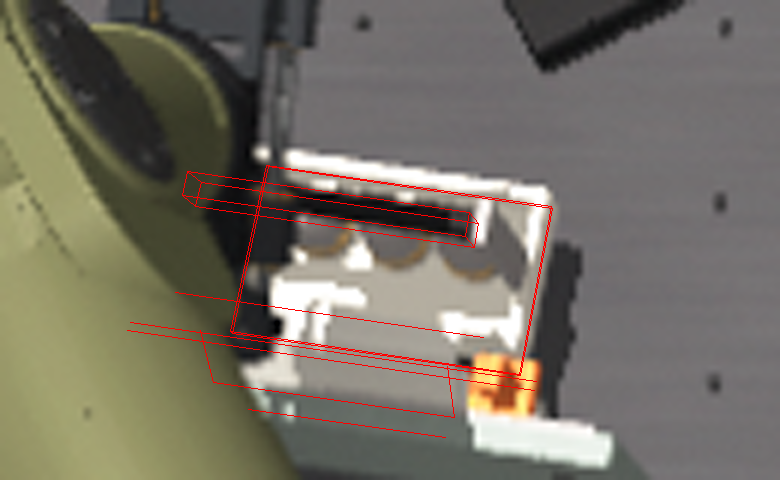

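View pics/wristH_raw.png

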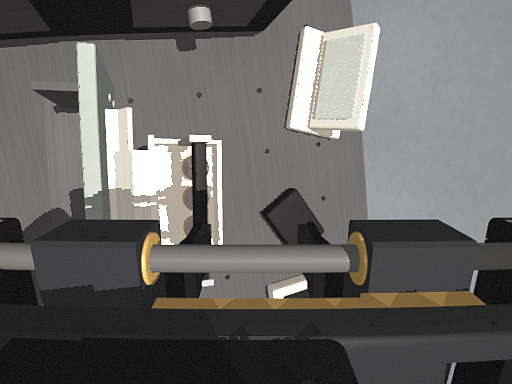

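```bash
python3 - <<'E'
from ins import *
for t in("H",):
    S,T=cv2.imread("pics/sideH_raw.png"),cv2.imread("pics/topH_raw.png")
    a=cv2.resize(S[230:270,200:240],None,fx=10,fy=10,interpolation=cv2.INTER_NEAREST);b=cv2.resize(T[175:215,130:170],None,fx=10,fy=10,interpolation=cv2.INTER_NEAREST)
    for im,n,x0,y0 in((a,"side",200,230),(b,"top",130,175)):
        for yk in(.1,.105,.11,.115):
          for xx in(-.016,-.024): 
            u=(proj(n,p2w([xx,yk,.206]))[0]-[x0,y0]+.5)*10;cv2.circle(im,tuple(map(int,u)),3,(255,0,0),-1)
    cv2.imwrite("pics/keep.png",np.hstack([a,b]))
E
```

```text
(no output)
```

View pics/keep.png

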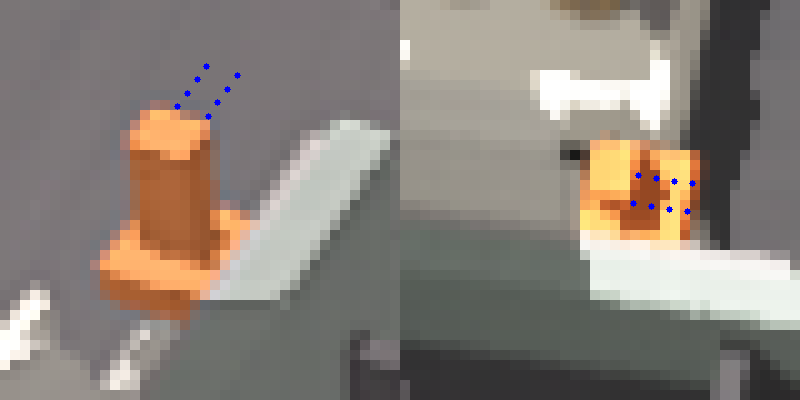

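```bash
python3 - <<'E'
from ins import *
o=get_obs();R=Rnow(o);print("tcp panel",(w2p(o["tool_pos"])*1000).round(1),o["tool_rot"])
for P in([-.026,.14,.28],[-.026,.14,.183]):print(P,rel(p2w(P),o))
print("y-unit -0.1:",(R.T@Ez(172)@np.array([0,-.1,0])).round(4))
E
```

```text
tcp panel [-106.4   -1.   310.3] [160.245811    -6.51801244  84.41258715]
[-0.026, 0.14, 0.28] [-0.1401 -0.0861 -0.0156]
[-0.026, 0.14, 0.183] [-0.1511 -0.1186  0.0751]
y-unit -0.1: [0.0993 0.0001 0.0121]
```

```bash
python3 -m handwheel '[[0.0,-0.02,-0.012,-0.002,0],[0.0,-0.05,-0.03,-0.005,0],[0.0,-0.08,-0.05,-0.009,0],[0.0,-0.11,-0.068,-0.012,0],[0.0,-0.14,-0.086,-0.0156,0],[0.0,-0.142,-0.093,0.005,0],[0.0,-0.146,-0.103,0.033,0],[0.0,-0.149,-0.112,0.06,0],[0.0,-0.151,-0.1186,0.075,0],[0.0,-0.151,-0.1186,0.075,0],[0.0,-0.151,-0.1186,0.075,0]]'; python3 - <<'E'
from ins import *
o=get_obs();print((w2p(o["tool_pos"])*1000).round(1),o["qpos"].round(0))
for n,c in(("side",(190,210,80,80)),("top",(110,150,90,80))):
    im=read_camera(n);cv2.imwrite(f"pics/{n}K_raw.png",im);x,y,w,h=c
    cv2.imwrite(f"pics/{n}K.png",cv2.resize(im[y:y+h,x:x+w],None,fx=7,fy=7,interpolation=cv2.INTER_CUBIC))
E
```

```text
time_s: 23.05
tool_pos: [0.5087, 0.1315, 0.1827]
tool_rot: [160.3, -6.5, 84.4]
force: [0.2, 0.3, 0.3]
grip_width: 0.0001
[-25.9 139.8 182.7] [ 15. -11. -30. 120.  -5.  48. -20.]
```

View pics/sideK.png

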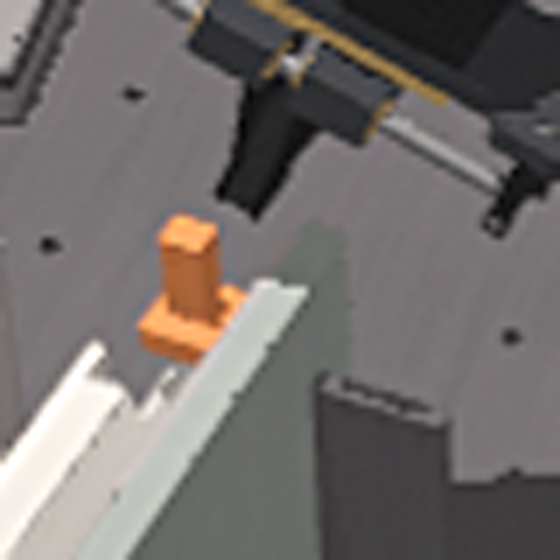

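View pics/topK.png

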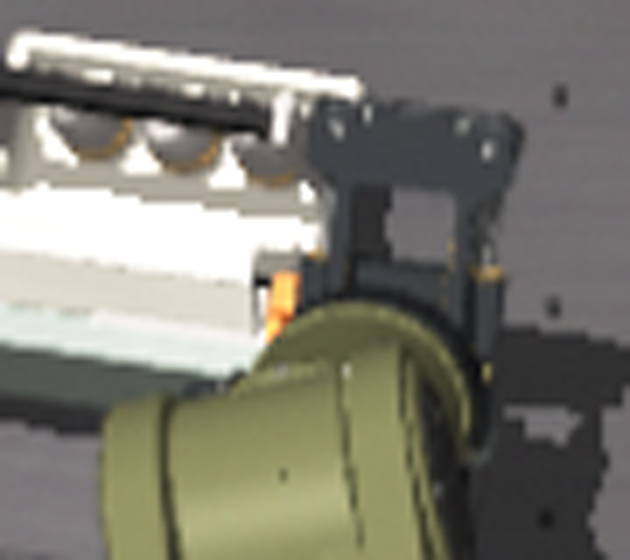

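```bash
python3 -m handwheel '[[0.0,0.01,0,0.0012,0],[0.0,0.02,0,0.0024,0],[0.0,0.026,0,0.0032,0],[0.0,0.032,0,0.0039,0],[0.0,0.038,0,0.0046,0],[0.0,0.044,0,0.0054,0],[0.0,0.05,0,0.0061,0],[0.0,0.056,0,0.0068,0],[0.0,0.062,0,0.0075,0],[0.0,0.068,0,0.0083,0]]'; python3 -m handwheel '[[0.0,0.004,0,0.0005,0],[0.0,0.008,0,0.001,0],[0.0,0.012,0,0.0015,0],[0.0,0.012,0,0.0015,0]]';python3 - <<'E'
from ins import *
o=get_obs();print((w2p(o["tool_pos"])*1000).round(1))
for n,c in(("side",(170,210,90,80)),):
    im=read_camera(n);cv2.imwrite(f"pics/{n}L_raw.png",im);x,y,w,h=c
    cv2.imwrite(f"pics/{n}L.png",cv2.resize(im[y:y+h,x:x+w],None,fx=7,fy=7,interpolation=cv2.INTER_CUBIC))
E
```

```text
time_s: 24.15
tool_pos: [0.5186, 0.1998, 0.1831]
tool_rot: [160.2, -6.5, 84.4]
force: [0.7, -2.2, -0.2]
grip_width: 0.0007
time_s: 24.55
tool_pos: [0.5201, 0.2117, 0.183]
tool_rot: [160.3, -6.5, 84.4]
force: [0.5, -2.2, -0.5]
grip_width: 0.0
[-26.   58.9 183. ]
```

View pics/sideL.png

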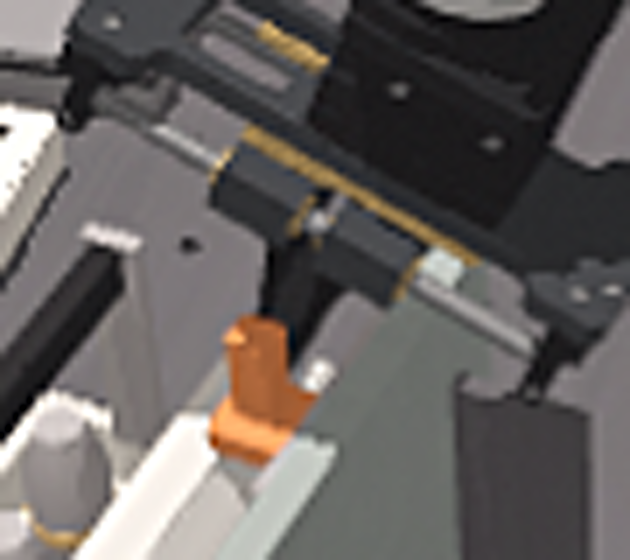

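```bash
for i in 1; do python3 -m handwheel '[[0.0,0.002,0,0.0002,0],[0.0,0.004,0,0.0005,0]]'|sed -n 2,4p; python3 -m handwheel '[[0.0,0.002,0,0.0002,0],[0.0,0.002,0,0.0002,0]]'|sed -n 2,4p; done
```

```text
tool_pos: [0.5203, 0.2122, 0.1827]
tool_rot: [160.3, -6.3, 84.3]
force: [-5.6, -13.4, 8.6]
tool_pos: [0.5204, 0.2122, 0.1826]
tool_rot: [160.4, -6.1, 84.1]
force: [-6.4, -12.7, 9.0]
```

```bash
python3 -m handwheel '[[0.0,0.002,0,0.0002,0],[0.0,0.002,0,0.0002,0]]'|sed -n 2,4p
```

```text
tool_pos: [0.5206, 0.2124, 0.1825]
tool_rot: [160.4, -6.0, 84.1]
force: [-9.1, -17.8, 12.6]
```

```bash
python3 -m handwheel '[[0.0,-0.02,0,-0.002,0],[0.0,-0.05,0,-0.006,0],[0.0,-0.06,0.01,-0.05,0],[0.0,-0.07,0.02,-0.1,0],[0.0,-0.09,0.02,-0.14,0],[0.0,-0.13,0.02,-0.15,0],[0.0,-0.17,0.02,-0.16,0],[0.0,-0.17,0.02,-0.16,0]]'|sed -n 2,4p; python3 - <<'E'
from ins import *
ims={n:read_camera(n) for n in("side","top","wrist")}
for n in ims:cv2.imwrite(f"pics/{n}M_raw.png",ims[n])
a=cv2.resize(ims["side"][240:300,180:240],None,fx=7,fy=7,interpolation=cv2.INTER_NEAREST);b=cv2.resize(ims["top"][170:230,90:150],None,fx=7,fy=7,interpolation=cv2.INTER_NEAREST)
for im,n,x0,y0 in((a,"side",180,240),(b,"top",90,170)):
    for yk in(.0345,.0375,.0425):
        u=(proj(n,p2w([-.024,yk,.206]))[0]-[x0,y0]+.5)*7;cv2.circle(im,tuple(map(int,u)),2,(255,0,0),-1)
cv2.imwrite("pics/keepM.png",np.hstack([a,b]))
E
python3 home.py M 0.0 side top
```

```text
tool_pos: [0.4891, 0.056, 0.3029]
tool_rot: [162.2, -6.4, 84.8]
force: [-0.1, 1.7, 0.8]
```

View pics/keepM.png

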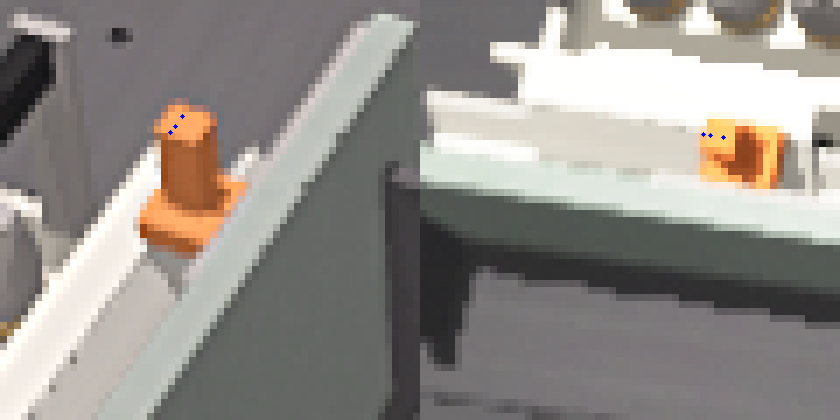

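View pics/sideMh.png

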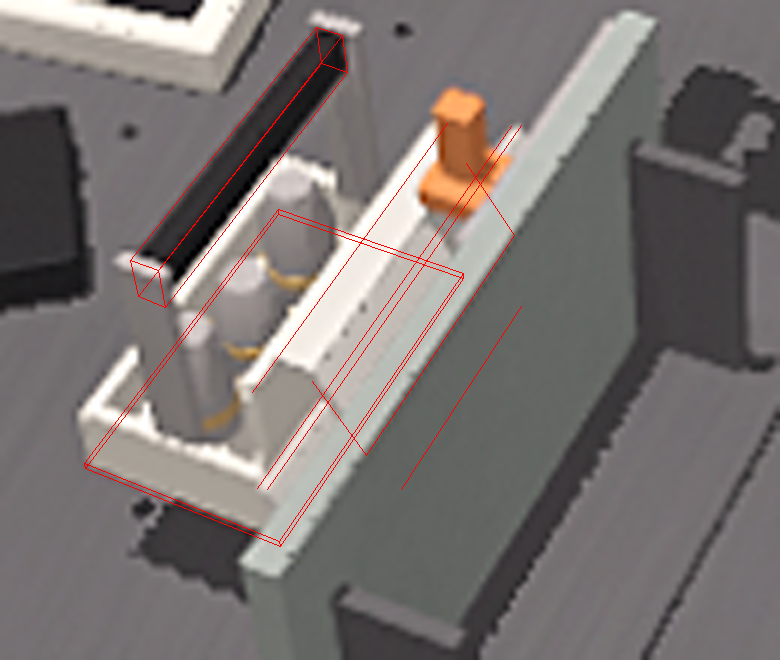

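View pics/topMh.png

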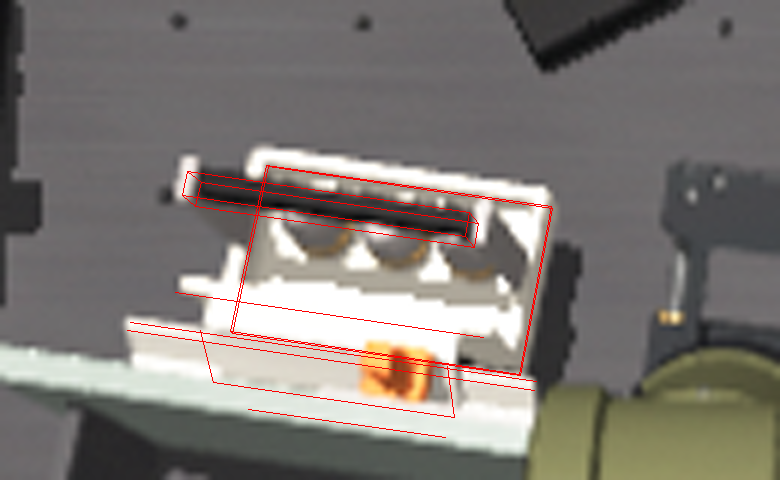

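```bash
python3 - <<'E'
from ins import *
rows=[]
for t,cs,ct,y0 in(("H",(195,232),(130,172),.0925),("M",(183,245),(105,175),.0375)):
    r=[]
    for dy in(0,.005):
        for n,c in(("side",cs),("top",ct)):
            im=cv2.imread(f"pics/{n}{t}_raw.png")
            seg=[(p2w(a+[-.024,y0+dy,0]),p2w(b+[-.024,y0+dy,0])) for a,b in box(-.008,.008,-.007,.007,.17,.206)]+[(p2w(a+[0,y0+dy,0]),p2w(b+[0,y0+dy,0])) for a,b in box(-.035,-.008,-.015,.015,.158,.17)]
            drawT(im,n,seg,np.zeros(3),np.eye(3),*c,38,38,5.2,"pics/tmp.png");r.append(cv2.imread("pics/tmp.png"))
    rows.append(np.hstack(r))
cv2.imwrite("pics/kk.png",np.vstack(rows))
E
```

```text
(no output)
```

View pics/kk.png

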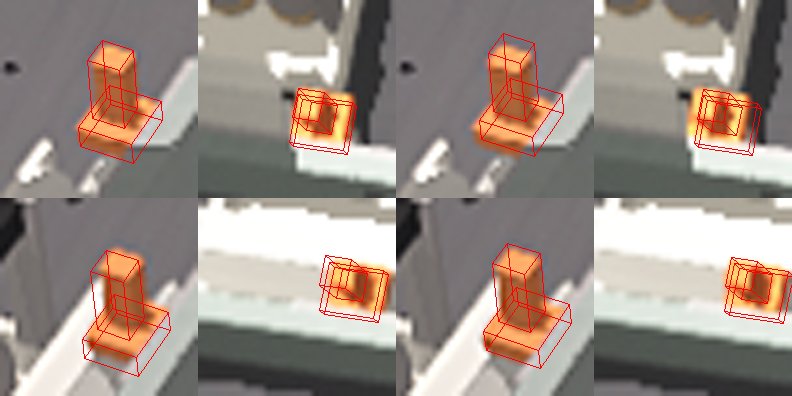

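```bash
python3 - <<'E'
from ins import *
o=get_obs();R=Rnow(o);print("tcp panel",(w2p(o["tool_pos"])*1000).round(1),o["tool_rot"],o["time_s"],o["force"])
for P in([-.032,.105,.26],[-.032,.105,.194],[-.032,.068,.194]):print(P,rel(p2w(P),o))
E
```

```text
tcp panel [-17.8 223.3 300.7] [162.37464997  -6.12362737  83.96816151] 26.15 [ 0.80532779  0.22684493 -0.59516897]
[-0.032, 0.105, 0.26] [0.1127 0.0014 0.056 ]
[-0.032, 0.105, 0.194] [ 0.1057 -0.0185  0.1186]
[-0.032, 0.068, 0.194] [ 0.1424 -0.0185  0.1227]
```

```bash
python3 -m handwheel '[[0.0,0.04,0,0.02,0],[0.0,0.08,0.001,0.04,0],[0.0,0.112,0.0014,0.056,0],[0.0,0.109,-0.01,0.09,0],[0.0,0.1057,-0.0185,0.1186,0],[0.0,0.12,-0.0185,0.12,0],[0.0,0.135,-0.0185,0.122,0],[0.0,0.1424,-0.0185,0.1227,0],[0.0,0.1424,-0.0185,0.1227,0]]'; for i in 1; do python3 -m handwheel '[[0.0,0.002,0,0.0002,0],[0.0,0.004,0,0.0004,0],[0.0,0.004,0,0.0004,0]]'|sed -n 2,4p;done
python3 -c "
from ins import *
o=get_obs();print((w2p(o['tool_pos'])*1000).round(1),o['wrist_torque'])"
```

```text
time_s: 27.05
tool_pos: [0.5233, 0.2068, 0.1947]
tool_rot: [162.3, -6.2, 84.5]
force: [0.8, 0.7, -0.8]
grip_width: 0.0003
tool_pos: [0.5246, 0.2075, 0.1948]
tool_rot: [162.3, -6.1, 84.3]
force: [-0.2, -0.2, 0.1]
[-31.1  62.3 194.8] [-0.16017066  0.27697886 -0.02436766]
```

```bash
python3 -m handwheel '[[0.0,0.002,0,0.0002,0],[0.0,0.004,0,0.0004,0],[0.0,0.004,0,0.0004,0]]'|sed -n 2,4p; python3 -m handwheel '[[0.0,0.002,0,0.0002,0],[0.0,0.003,0,0.0003,0],[0.0,0.003,0,0.0003,0]]'|sed -n 2,4p
python3 -c "
from ins import *
o=get_obs();print((w2p(o['tool_pos'])*1000).round(1),o['wrist_torque'],o['qpos'].round(1))"
```

```text
tool_pos: [0.5252, 0.211, 0.1946]
tool_rot: [162.3, -6.1, 84.2]
force: [-0.6, -2.1, 1.7]
tool_pos: [0.5254, 0.2114, 0.1945]
tool_rot: [162.4, -5.8, 84.1]
force: [-3.7, -7.8, 5.3]
[-31.3  58.4 194.5] [-1.69113265  0.75243796 -0.47312361] [ 11.6  -3.4 -37.7 112.4   3.1  52.4 -34.7]
```

```bash
cat > kf.py <<'E'
from ins import *
from scipy.optimize import minimize
def mask(im):
    h=cv2.cvtColor(im,cv2.COLOR_BGR2HSV);m=((h[...,0]>3)&(h[...,0]<22)&(h[...,1]>120)&(h[...,2]>70)).astype(np.uint8);return m
def hull(n,x,y,x0,y0,k):
    out=np.zeros((60*k,60*k),np.uint8)
    for bx in(box(-.008+x,.008+x,-.007+y,.007+y,.17,.206),box(-.035,-.008,-.015+y,.015+y,.158,.17)):
        P=np.array([p2w(a) for s in bx for a in s]);u=(proj(n,P)-[x0,y0]+.5)*k
        cv2.fillConvexPoly(out,cv2.convexHull(np.int32(u.round())),1)
    return out
def est(files,n):
    for f in files:
        im=cv2.imread(f);yc={"H":.092,"0":.092,"M":.04,"Z":.04}[f.split("_")[0][-1] if "_" in f else "0"]
        c=proj(n,p2w([-.02,yc,.18]))[0].astype(int)-30;k=8
        m=cv2.resize(mask(im)[c[1]:c[1]+60,c[0]:c[0]+60],None,fx=k,fy=k,interpolation=cv2.INTER_NEAREST)
        best=max(((lambda h:(h&m).sum()/((h|m).sum()+1e-9))(hull(n,x,y,*c,k)),y,x) for y in np.arange(yc-.008,yc+.0081,.0005) for x in(-.028,-.026,-.024,-.022,-.02))
        print(f,np.round(best,4))
if __name__=="__main__":
    est(["pics/side0.png","pics/sideH_raw.png","pics/sideM_raw.png"],"side");est(["pics/top0.png","pics/topH_raw.png","pics/topM_raw.png"],"top")
E
python3 kf.py
```

```text
pics/side0.png [ 0.7649  0.0915 -0.022 ]
pics/sideH_raw.png [ 0.7649  0.0915 -0.022 ]
pics/sideM_raw.png [ 0.738   0.0415 -0.022 ]
pics/top0.png [ 0.6216  0.092  -0.026 ]
pics/topH_raw.png [ 0.499   0.0915 -0.026 ]
pics/topM_raw.png [ 0.7034  0.0405 -0.022 ]
```

```bash
python3 -m handwheel '[[0.0,0.003,0,0.0003,0],[0.0,0.005,0,0.0005,0],[0.0,0.005,0,0.0005,0]]'|sed -n 2,4p; python3 -m handwheel '[[0.0,0.003,0,0.0003,0],[0.0,0.003,0,0.0003,0]]'|sed -n 2,4p
python3 -c "
from ins import *
o=get_obs();print((w2p(o['tool_pos'])*1000).round(1))
cv2.imwrite('pics/sideN_raw.png',read_camera('side'))
im=read_camera('wrist');cv2.imwrite('pics/wristN.png',im)"
```

```text
tool_pos: [0.5256, 0.2119, 0.1944]
tool_rot: [162.5, -5.5, 83.9]
force: [-10.3, -17.7, 13.7]
tool_pos: [0.5258, 0.2121, 0.1942]
tool_rot: [162.6, -5.2, 83.8]
force: [-13.9, -23.4, 16.0]
[-31.7  57.7 194.2]
```

View pics/wristN.png

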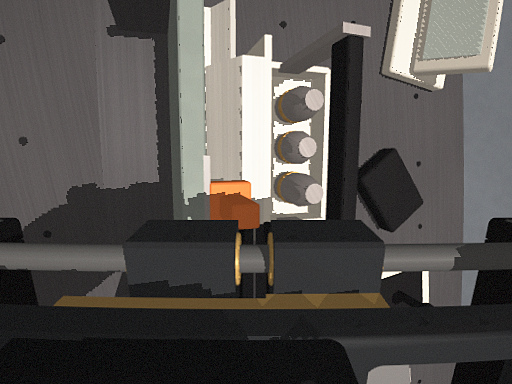

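```bash
python3 -m handwheel '[[0.0,-0.012,0,-0.001,0],[0.0,-0.04,0,-0.004,0],[0.0,-0.06,0.01,-0.05,0],[0.0,-0.08,0.02,-0.1,0],[0.0,-0.12,0.02,-0.14,0],[0.0,-0.16,0.02,-0.15,0],[0.0,-0.2,0.02,-0.16,0],[0.0,-0.2,0.02,-0.16,0]]'|sed -n 1,4p
python3 - <<'E'
from ins import *
ims={n:read_camera(n) for n in("side","top","wrist")}
for n in ims:cv2.imwrite(f"pics/{n}Z_raw.png",ims[n])
from kf import est
est(["pics/sideZ_raw.png"],"side");est(["pics/topZ_raw.png"],"top")
g=lambda f:cv2.cvtColor(cv2.imread(f),cv2.COLOR_BGR2GRAY).astype(np.float32)
H,M,Z,N=[g(f"pics/side{k}_raw.png") for k in"HMZN"]
r=(slice(275,325),slice(140,190))
for a,b,n in((H,M,"HM"),(M,Z,"MZ"),(H,N,"HN"),(H,Z,"HZ")):print(n,cv2.phaseCorrelate(a[r].copy(),b[r].copy()))
E
python3 home.py Z 0.0 side top
```

```text
time_s: 29.35
tool_pos: [0.4857, 0.0065, 0.3319]
tool_rot: [162.7, -6.1, 84.0]
force: [-0.3, -0.1, 0.8]
pics/sideZ_raw.png [ 0.7458  0.0415 -0.022 ]
pics/topZ_raw.png [ 0.6989  0.0405 -0.022 ]
HM ((0.12067443305171821, -0.10434409656901522), 0.8910461744785309)
MZ ((-0.005268953852560543, 0.014904775595450559), 1.0001362821578978)
HN ((0.11579034158296508, -0.06948824996327829), 0.8888874357223511)
HZ ((0.12077734918652894, -0.10479160021342793), 0.8944075815200806)
```

View pics/sideZh.png

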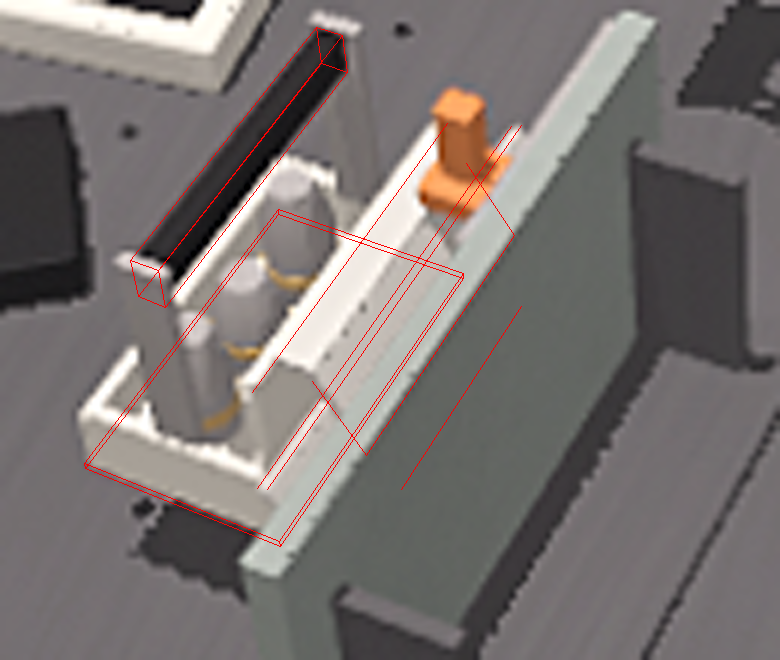

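View pics/topZ_raw.png

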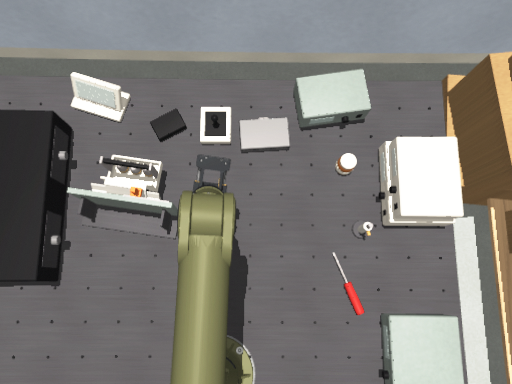

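```bash
python3 - <<'E'
import cv2,numpy as np
w=cv2.imread("pics/wristN.png")[120:235,160:300];s=cv2.imread("pics/sideZ_raw.png")[235:300,180:250]
t=cv2.imread("pics/topZ_raw.png")[165:215,85:180]
R=lambda a,k:cv2.resize(a,None,fx=k,fy=k,interpolation=cv2.INTER_CUBIC)
cv2.imwrite("pics/zz1.png",R(w,5.5));cv2.imwrite("pics/zz2.png",R(s,8));cv2.imwrite("pics/zz3.png",R(t,8))
E
```

```text
(no output)
```

View pics/zz1.png

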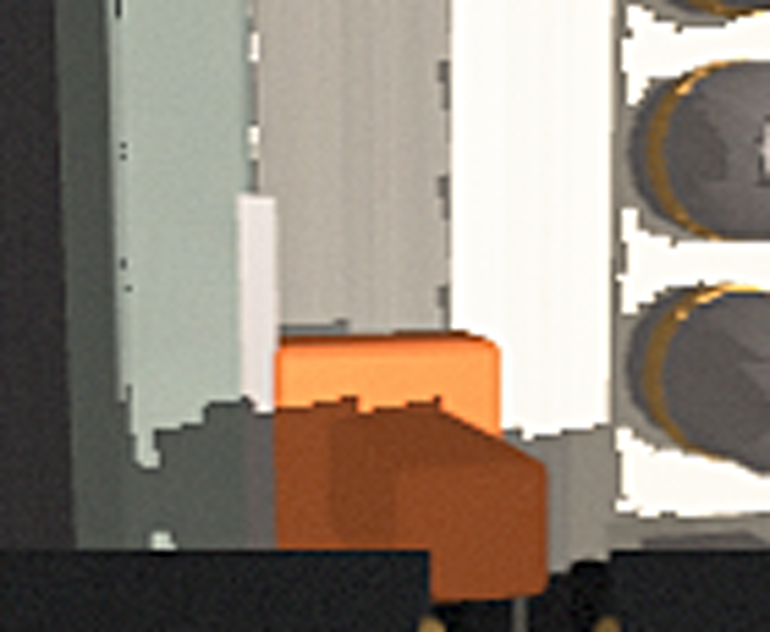

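View pics/zz2.png

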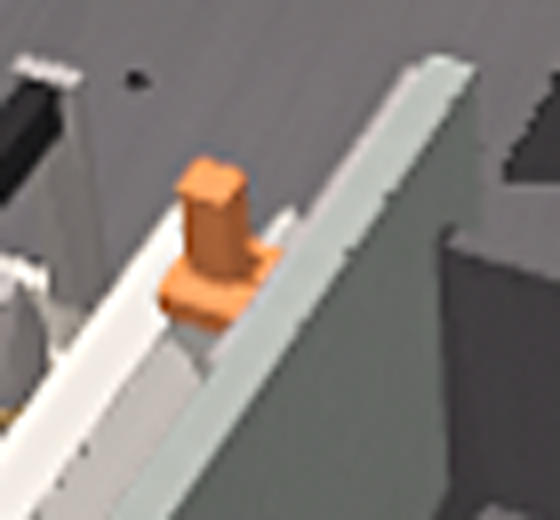

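View pics/zz3.png

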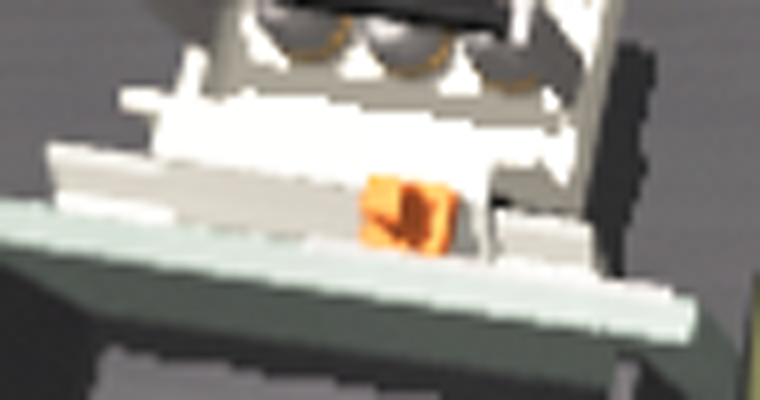

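```bash
python3 - <<'E'
import cv2,numpy as np
a,b=[cv2.imread(f"pics/{f}.png") for f in("top0","topZ_raw")]
d=cv2.absdiff(a,b).max(2)>40
for n,(x,y) in dict(filter=(168,125),joy=(215,125),slide=(264,134),jar=(346,163),post=(365,229),driver=(347,283)).items():print(n,d[y-25:y+25,x-28:x+28].sum())
from cell import *
sign_off()
E
```

```text
filter 0
joy 0
slide 0
jar 0
post 0
driver 0
the job is handed in; nothing more can be done
```

The tray is hung on the cleat and locked in. The one check that disagrees is the keeper's travel, which I measured at about 50 mm instead of the stated 55 mm. I signed off at about 29.5 s.

**What I did**
- **Grasp:** I lifted the tray by its bar. My first lift came before the slow fingers had closed. The tray had not moved, so I regripped it.
- **Tipping:** The moves can't command a tilt directly. I got one by pushing the arm against its reach limit high up, which tipped the tray about 19° front-up.
- **Hanging:** I lowered the strip behind the cleat without feeling any contact. Opening the jaws part-way let the tray swing down quickly to about 7°. I then followed the bar down to level, and it hangs by itself.
- **Keeper:** I pushed it over the strip until it stopped hard, then backed the arm well clear.

**Last checks**
- **Tray position:** In the side and top views, the bar and tray match the home position to about 1–2 mm. The strip itself is hidden behind the panel. The tray did not move between the first keeper push and the end.
- **Other items:** All six bystanders look the same as at the start in the top view.
- **Keeper travel:** It slid at about 2 N, then stopped hard. A second push at a different height and position, up to about 23 N along the panel, stopped at the same place. The wrist forces point to contact at the fingertip. I took this as the end stop and think the keeper may not have started fully open, but I could not confirm that.

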